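# Slide the butter and the tin into their worktop bays

### The arm

A 6-joint arm with a two-finger parallel gripper is mounted at the origin on a cart in front of the work surface, level with it; the furniture and walls round the work are solid. World frame = base frame: x ahead of the robot, y to its left, z up, the work surface at z = 0. Lengths are in m, angles in rad, forces in N, time in s.
With the tool pointing down it reaches from about 0.25 to 0.725 m from the base axis. Payload 4 kg.
Tool frame: the origin (TCP) lies at the very end of the fingers, on their centre line; the grasp point (between the pads) lies 19 mm behind it; x points along the fingers, y is the direction in which the jaws open and shut, and the axes are right-handed (so a half turn about x gives the same grasp; the last joint's range is limited). The gripper opens to 85 mm and grips with 20 to 120 N. Pads are 22 mm wide; open, the fingers measure 114 mm over their backs; the gripper's body (76 mm by 85 mm) begins 54 mm behind the grasp point. The pads swing forward as they close: fully open they stand 13 mm farther back than shut.
Start: joints at [1.187, 0.241, 0.005, 1.335, 0, 1.571], TCP at [0.187, 0.464, 0.231] pointing down, gripper open.
Joint ranges: [-2.72, 2.72], [-1.05, 1.87], [-1.09, 1.28], [-1.99, 2.15], [-1.42, 1.44], [-3.14, 3.14]. Speed limits (rad/s): [2.79, 2.79, 3.14, 3.14, 3.14, 3.14].

### API

Orientations are given as a unit quaternion [x, y, z, w].
In Python, from workcell import get_obs, camera, job_done gives the robot as it stands. The module is installed in compiled form; this text tells all that it offers.
- The arm moves only by the tool arm_command, never from a script. Its argument "motion" is a list of rows, each an object of numbers: "x", "y", "z": the shift along the tool's x, y, z in m; "roll": the turn about the tool's x in rad; "fingers": the opening, from 0 (shut) to 1 (fully open). A call has 1 to 20 rows; each row shifts and turns the pose as measured when the row begins, along the tool's axes as they then stand; what a row does not reach is not made up. A row lasts 1/12 s, in which the tool goes at most 41.7 mm and 7.16 degrees, less where a joint would pass 70% of its speed; a pose out of reach is approached as far as the arm can. A call is refused whole if a number of a shift passes 0.0417 or a number of a turn 0.125, either way. A call with a gripper value outside its range is refused whole. The fingers move at their own pace and stop on an object; the grip force is fixed at half the most. Time passes only in rows, so rows that do not move let the fingers close. It gives the time, the measured TCP pose, the force and the opening at its end, in the units of the state.
- get_obs(): the state, without advancing time (a new reading comes with each control period).
- camera(name): name is "scene" or "side" or "wrist"; returns a dict with "frame" (480x640x3 uint8, red, green, blue), "intrinsics" (3x3 intrinsics, pixels), "k1" (the pictures are not rectified: a ray, as slopes to the right and down, at radius r is drawn at 1 + k1 r^2 times it, then the intrinsics apply), "rvec" (rotation vector, rad) and "tvec" (3), from world to camera coordinates, as OpenCV has them. Camera axes: x right, y down, z forward; pixel columns grow to the right and rows downward; lengths in m; the calibration is good to about 2 mm. A picture is of the moment at which its call begins. There is no depth.
- job_done(): hands the job in, once; it reports no verdict.
The state is a dict: "clock": time; "joint_pos": joint angles; "joint_vel": joint speeds; "tau": joint torques, N m; "eef_pos": TCP position; "tool_rot": TCP orientation; "ft_force": force on the tool from outside, world axes, zero at the start; "ft_torque": the same for the moment, N m; "grip_width": finger opening in m.
Only numpy, scipy, OpenCV 4.12 (cv2) and the standard library are available. Lean on these libraries where they do the work, as an engineer would, in place of code of your own. Each camera call takes 0.05 s, during which the arm holds its last target.

### The job

Tidy the worktop by pushing: slide the pack of butter along the surface into the broad bay of the wooden organiser, long side against the back wall, and slide the wide food tin into the narrow bay, each right home against the back wall of its bay. Only push them along with the fingers: do not lift, carry or tip them, and leave everything else where it stands.

Things in the scene. Friction and masses are not known exactly. Their poses are not given: they have to be found in the camera images.
- butter: the pack of butter, a flat box 73 (its x) x 102 (its y) x 37 mm high, about 0.25 kg, standing loose on the worktop; origin at the centre of its underside, z up. It starts to the robot's left or right of the organiser, nearer the robot, its long side roughly along the robot's y; the tin is on the other side.
- tin: the wide food tin, an upright cylinder 75 mm across and 58 mm high, about 0.26 kg, standing loose on the worktop; origin at the centre of its underside, z up.
- organiser: low wooden organiser fixed to the worktop, E-shaped from above, 62 mm deep (x) x 260 wide (y): back wall 48 mm high on the side away from the robot, three side walls 40 mm high running 50 mm forward from it, all 12 mm thick. Two bays open to the front, no floor. Its yaw varies. Origin: centre of its underside; x points from the open front to the back wall, y along the wall to the robot's left.
- broad_bay (a point): the broad bay (126 mm between its side walls, the left one as the robot sees it): the point at worktop height on the front face of its back wall, midway between its side walls; axes as the organiser's. 50 mm deep, so a thing pushed home sticks out in front. The butter is home when its origin lies 37 mm in front (-x) of this point.
- narrow_bay (a point): the narrow bay (98 mm between its side walls, the right one): the point at worktop height on the front face of its back wall, midway between its side walls; axes as the organiser's. The tin is home when its origin lies 38 mm in front (-x) of this point.
- garlic: bystander: a garlic bulb, about 53 mm wide and 53 mm high, standing loose on the worktop; origin at the centre of its underside.
- lemon: bystander: a lemon lying on its side, 78 x 55 mm, 56 mm high, standing loose on the worktop; origin at the centre of its underside.
- small_tin: bystander: a small round tin with a white cap, 32 mm across, 49 mm high, standing loose on the worktop; origin at the centre of its underside.
- salt_shaker: bystander: a glass salt shaker with a metal top, 44 mm across, 90 mm high, standing loose on the worktop; origin at the centre of its underside.
- spice_jar: bystander: a glass spice jar with a cap, 42 mm across, 96 mm high, standing loose on the worktop; origin at the centre of its underside.
- mug: bystander: a mug with a handle, 78 mm across (108 mm over the handle), 101 mm high, standing loose on the worktop; origin at the centre of its underside.
There are look-alikes about, which are no part of the job. Several things look just like the butter: the one meant starts nearest to the robot's base.

How it is judged:
By the outcome, as a careful person would: the job done as asked, in the order asked, and still so for the second after the job is handed in, with the robot touching nothing.
It also fails if it takes over 72 s, if anything falls off the work surface, if the arm or the gripper's body presses on something with over 40 N, if the wrist force passes 120 N, or if a joint passes its speed limit or range.

## Working session

There is one attempt and no reset: what is moved stays moved. The work goes in short steps, Python scripts to look and compute and a tool call to move; the robot and the scene stay as the last step left them, time stands still between calls to the robot, and variables do not carry over. Pictures are saved under pics/ and viewed, and the job is handed in when it is done.

Besides the shell and the picture viewer there is one more tool, called after "Emit:" by a JSON object that holds its "fn" and its "kwargs", one argument or row to a line. arm_command: Moves the arm, as the interface text tells. Its arguments: {"type":"object","properties":{"motion":{"type":"array","items":{"type":"object","properties":{"x":{"type":"number"},"y":{"type":"number"},"z":{"type":"number"},"roll":{"type":"number"},"fingers":{"type":"number"}}}}},"required":["motion"]}

```bash
mkdir -p pics; cat > h.py <<'E'
import numpy as np, cv2
from workcell import get_obs, camera, job_done
def shot(n,f):
    c=camera(n); cv2.imwrite('pics/'+f,c['frame'][:,:,::-1]); np.savez('pics/'+f+'.npz',**{k:c[k] for k in c}); return c
def load(f): return np.load('pics/'+f+'.npz')
def ray(c,uv,z):
    K=np.array(c['intrinsics']);R,_=cv2.Rodrigues(np.array(c['rvec'],float));t=np.array(c['tvec'],float).reshape(3)
    uv=np.array(uv,float).reshape(-1,1,2)
    p=cv2.undistortPoints(uv,K,np.array([float(c['k1']),0,0,0])).reshape(-1,2)
    d=np.c_[p,np.ones(len(p))]@R; o=-R.T@t
    return o+d*((z-o[2])/d[:,2])[:,None]
def proj(c,P):
    return cv2.projectPoints(np.array(P,float).reshape(-1,3),np.array(c['rvec'],float),np.array(c['tvec'],float),np.array(c['intrinsics']),np.array([float(c['k1']),0,0,0]))[0].reshape(-1,2)
E
python3 - <<'E'
from h import *
o=get_obs(); print({k:np.round(v,3) for k,v in o.items()})
for n in('scene','side','wrist'):
    c=shot(n,n+'0.png'); R,_=cv2.Rodrigues(np.array(c['rvec'],float)); print(n,(-R.T@np.array(c['tvec']).reshape(3)).round(3),c['k1'])
E
```

```text
{'clock': np.float64(0.0), 'joint_pos': array([1.187, 0.241, 0.004, 1.335, 0.   , 1.571]), 'joint_vel': array([-0.003, -0.   , -0.001,  0.   ,  0.   , -0.   ]), 'tau': array([ 1.0000e-03, -3.7232e+01,  2.5241e+01,  1.7000e-02,  0.0000e+00,
       -0.0000e+00]), 'eef_pos': array([0.187, 0.463, 0.23 ]), 'tool_rot': array([ 0.134,  0.694, -0.136,  0.694]), 'ft_force': array([ 0.493,  0.741, -0.4  ]), 'ft_torque': array([-0.068, -0.016,  0.031]), 'grip_width': np.float64(0.085)}
scene [-0.154 -0.576  0.946] -0.007274196016076552
side [0.297 1.026 0.472] 0.02683970126749765
wrist [0.113 0.494 0.372] 0.001464898901565034
```

View pics/scene0.png

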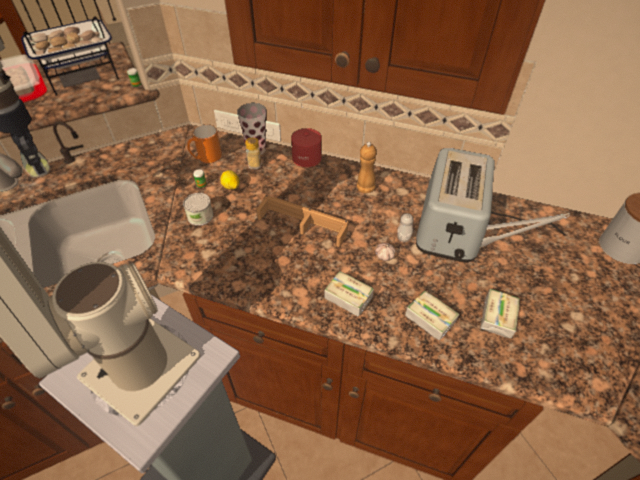

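View pics/side0.png

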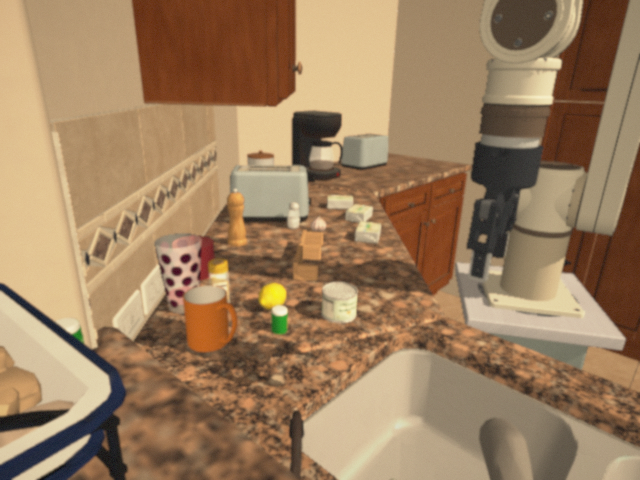

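View pics/wrist0.png

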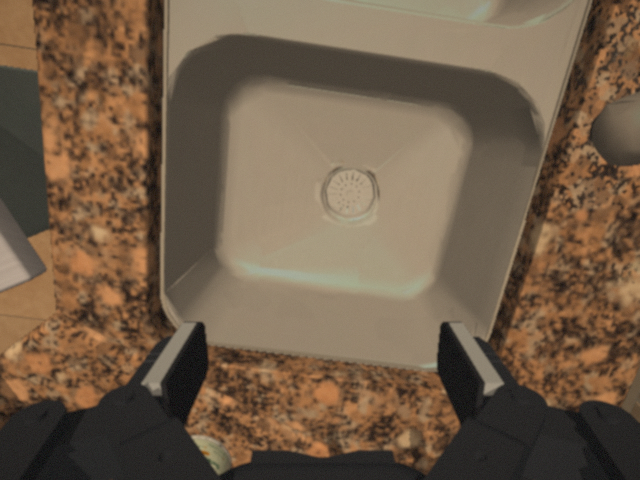

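```bash
python3 - <<'E'
from h import *
f=cv2.imread('pics/scene0.png')[160:350,165:445]; cv2.imwrite('pics/z0.png',cv2.resize(f,None,fx=2.85,fy=2.85,interpolation=cv2.INTER_CUBIC))
f=cv2.imread('pics/side0.png')[180:330,230:410]; cv2.imwrite('pics/z1.png',cv2.resize(f,None,fx=4,fy=4,interpolation=cv2.INTER_CUBIC))
c=load('scene0.png')
for n,p,z in [('b1',(349,287),.037),('b2',(433,309),.037),('b3',(501,308),.037),('tin',(199,200),.058),('org',(300,222),0)]: print(n,ray(c,p,z).round(3))
E
```

```text
b1 [[ 0.416 -0.295  0.037]]
b2 [[ 0.47  -0.493  0.037]]
b3 [[ 0.56  -0.627  0.037]]
tin [[0.428 0.207 0.058]]
org [[ 0.558 -0.05   0.   ]]
```

View pics/z0.png

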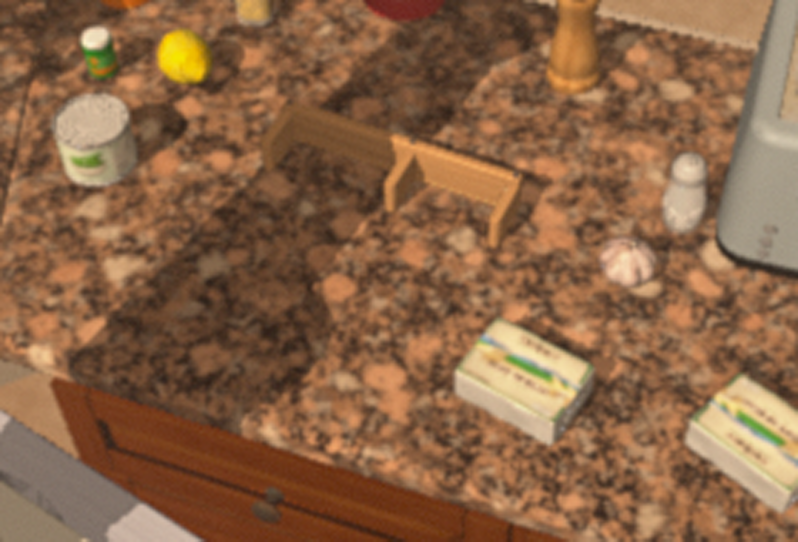

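View pics/z1.png

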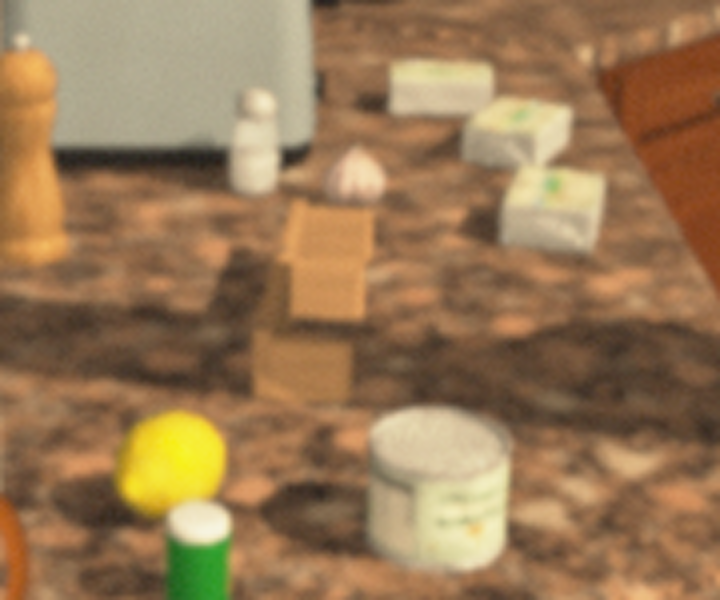

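```bash
python3 - <<'E'
from h import *
c=load('scene0.png')
def g(ps,z): return ray(c,np.array(ps)/2.85+[165,160],z)[:,:2].round(4)
print('back top',g([(290,102),(397,138),(523,172)],.048).tolist())
print('arm front top',g([(267,140),(388,180),(493,217)],.04).tolist())
print('arm front bot',g([(267,168),(390,208),(495,245)],0).tolist())
b=g([(505,320),(593,374),(552,410),(456,372)],.037);print('butter top',b.tolist(),b.mean(0), np.linalg.norm(np.diff(b,axis=0),axis=1))
print('b bot',g([(554,438),(458,397)],0).tolist())
print('tin top c',g([(93,125),(55,125),(131,125)],.058).tolist(),'bottom',g([(97,185)],0))
print('lemon',g([(185,75)],0.01),'small',g([(100,75)],0),'garlic',g([(628,275)],0),'salt',g([(685,225)],0))
E
```

```text
back top [[0.5545, 0.0633], [0.5712, -0.0567], [0.5993, -0.1845]]
arm front top [[0.5048, 0.0548], [0.5256, -0.0769], [0.5404, -0.1869]]
arm front bot [[0.5022, 0.0579], [0.5255, -0.078], [0.5414, -0.1901]]
butter top [[0.4451, -0.2575], [0.4369, -0.35], [0.3864, -0.3385], [0.3749, -0.2508]] [ 0.410825 -0.2992  ] [0.09286275 0.05179286 0.08845078]
b bot [[0.3849, -0.3442], [0.3753, -0.2532]]
tin top c [[0.4145, 0.1991], [0.394, 0.2305], [0.4349, 0.1676]] bottom [[0.3903 0.1867]]
lemon [[0.5562 0.211 ]] small [[0.5132 0.2972]] garlic [[ 0.5784 -0.3149]] salt [[ 0.6647 -0.3328]]
```

```bash
cat >> h.py <<'E'
from scipy.spatial.transform import Rotation as Ro
def axes():
    o=get_obs(); M=Ro.from_quat(o['tool_rot']).as_matrix(); return o,M
def plan(wps,step=.04):
    """wps: (x,y,z,jaw angle or None, fingers). prints tool-axis totals per leg"""
    o,M=axes(); p=np.array(o['eef_pos']); 
    print('now',p.round(4),'tool y ang',round(float(np.arctan2(M[1,1],M[0,1])),3),'j6',round(o['joint_pos'][5],3),'t',round(float(o['clock']),2),'F',np.round(o['ft_force'],1),'w',round(float(o['grip_width']),3),'tilt',M[:2,0].round(3))
    for w in wps:
        roll=0
        if w[3] is not None:
            a=np.arctan2(M[1,1],M[0,1]); d=(w[3]-a+np.pi/2)%np.pi-np.pi/2
            roll=-d  # tool x is down
        s=M.T@(np.array(w[:3])-p); n=int(max(np.ceil(np.linalg.norm(s)/step-1e-9),1))
        print('to',np.round(w[:3],3),'total',s.round(4),'rows',n,'each',(s/n).round(4),'| then roll',round(roll,3),'rows',int(np.ceil(abs(roll)/.12)))
        M=M@Ro.from_rotvec([roll,0,0]).as_matrix(); p=np.array(w[:3])
E
python3 - <<'E'
from h import *
c=load('scene0.png')
R=cv2.Rodrigues(load('wrist0.png')['rvec'])[0]
o,M=axes(); print(M.round(3)); cw=load('wrist0.png'); Rw=cv2.Rodrigues(cw['rvec'])[0]; print('cam axes in tool',(M.T@Rw.T).round(3),'campos tool',(M.T@(-Rw.T@cw['tvec'].reshape(3)-o['eef_pos'])).round(3), cw['intrinsics'])
plan([(.40,.10,.30,None),(.40,-.06,.30,.17)])
print(ray(c,[(190,295),(330,335),(420,365)],0).round(3))
E
```

```text
[[-0.001  0.374  0.927]
 [-0.002  0.927 -0.374]
 [-1.    -0.002 -0.   ]]
cam axes in tool [[-0.    -0.314  0.949]
 [ 1.     0.     0.   ]
 [-0.     0.949  0.314]] campos tool [-0.141  0.001 -0.08 ] [[400.42193998   0.         322.15036038]
 [  0.         400.42193998 246.04024707]
 [  0.           0.           1.        ]]
now [0.187  0.4632 0.2306] tool y ang 1.187 j6 1.571 t 0.15 F [ 0.2 -0.3  0.1] w 0.086 tilt [-0.001 -0.002]
to [0.4 0.1 0.3] total [-0.069  -0.2571  0.3335] rows 11 each [-0.0063 -0.0234  0.0303] | then roll 0 rows 0
to [ 0.4  -0.06  0.3 ] total [ 0.0002 -0.1484  0.0599] rows 4 each [ 0.0001 -0.0371  0.015 ] | then roll 1.017 rows 9
[[ 0.2    0.04  -0.   ]
 [ 0.297 -0.315  0.   ]
 [ 0.343 -0.524  0.   ]]
```

Emit:
{"fn": "arm_command", "kwargs": {
  "motion": [
    {"x":-0.0139,"roll":-0.11},
    {"x":-0.0139,"roll":-0.11},
    {"x":-0.0139,"roll":-0.11},
    {"x":-0.0139,"roll":-0.11},
    {"x":-0.0139,"roll":-0.11}
  ]
}}

```text
schema error: expected keys x, y, z, roll, fingers
```

```bash
python3 - <<'E'
from h import *
plan([(.38,.10,.30,None),(.40,-.06,.30,1.74)])
E
```

```text
now [0.187  0.4632 0.2306] tool y ang 1.187 j6 1.571 t 0.15 F [ 0.2 -0.3  0.1] w 0.086 tilt [-0.001 -0.002]
to [0.38 0.1  0.3 ] total [-0.069  -0.2646  0.3149] rows 11 each [-0.0063 -0.0241  0.0286] | then roll 0 rows 0
to [ 0.4  -0.06  0.3 ] total [ 0.0002 -0.1409  0.0785] rows 5 each [ 0.     -0.0282  0.0157] | then roll -0.553 rows 5
```

Emit:
{"fn": "arm_command", "kwargs": {
  "motion": [
    {"x":-0.0139,"y":0,"z":0,"roll":-0.11,"fingers":0.6},
    {"x":-0.0139,"y":0,"z":0,"roll":-0.11,"fingers":0.6},
    {"x":-0.0139,"y":0,"z":0,"roll":-0.11,"fingers":0.6},
    {"x":-0.0139,"y":0,"z":0,"roll":-0.11,"fingers":0.6},
    {"x":-0.0139,"y":0,"z":0,"roll":-0.11,"fingers":0.6}
  ]
}}

```text
clock: 0.57
eef_pos: [0.1857, 0.4599, 0.2964]
tool_rot: [-0.072, 0.707, 0.062, 0.701]
ft_force: [0.5, 0.2, -0.6]
grip_width: 0.0511
```

```bash
python3 - <<'E'
from h import *
plan([(.38,.10,.30,None),(.39,-.08,.30,1.74)])
E
```

```text
now [0.1857 0.4599 0.2964] tool y ang 1.761 j6 0.997 t 0.57 F [ 0.5  0.2 -0.6] w 0.051 tilt [-0.006 -0.015]
to [0.38 0.1  0.3 ] total [ 0.0006 -0.3902  0.1227] rows 11 each [ 0.0001 -0.0355  0.0112] | then roll 0 rows 0
to [ 0.39 -0.08  0.3 ] total [ 0.0026 -0.1786 -0.0242] rows 5 each [ 0.0005 -0.0357 -0.0048] | then roll 0.021 rows 1
```

Emit:
{"fn": "arm_command", "kwargs": {
  "motion": [
    {"x":0,"y":-0.0355,"z":0.0115,"roll":0,"fingers":0.6},
    {"x":0,"y":-0.0355,"z":0.0115,"roll":0,"fingers":0.6},
    {"x":0,"y":-0.0355,"z":0.0115,"roll":0,"fingers":0.6},
    {"x":0,"y":-0.0355,"z":0.0115,"roll":0,"fingers":0.6},
    {"x":0,"y":-0.0355,"z":0.0115,"roll":0,"fingers":0.6},
    {"x":0,"y":-0.0355,"z":0.0115,"roll":0,"fingers":0.6},
    {"x":0,"y":-0.0355,"z":0.0115,"roll":0,"fingers":0.6},
    {"x":0,"y":-0.0355,"z":0.0115,"roll":0,"fingers":0.6},
    {"x":0,"y":-0.0355,"z":0.0115,"roll":0,"fingers":0.6},
    {"x":0,"y":-0.0355,"z":0.0115,"roll":0,"fingers":0.6},
    {"x":0,"y":-0.0355,"z":0.0115,"roll":0,"fingers":0.6},
    {"x":0,"y":-0.0355,"z":-0.005,"roll":0,"fingers":0.6},
    {"x":0,"y":-0.0355,"z":-0.005,"roll":0,"fingers":0.6},
    {"x":0,"y":-0.0355,"z":-0.005,"roll":0,"fingers":0.6},
    {"x":0,"y":-0.0355,"z":-0.005,"roll":0,"fingers":0.6},
    {"x":0,"y":-0.0355,"z":-0.005,"roll":0,"fingers":0.6},
    {"x":0,"y":0,"z":0,"roll":0.02,"fingers":0.6}
  ]
}}

```text
clock: 1.98
eef_pos: [0.4053, -0.0986, 0.299]
tool_rot: [-0.069, 0.707, 0.061, 0.702]
ft_force: [1.0, 0.8, -0.5]
grip_width: 0.0514
```

```bash
python3 - <<'E'
from h import *
plan([]); shot('wrist','w1.png')
E
```

```text
now [ 0.4053 -0.0986  0.299 ] tool y ang 1.755 j6 -0.413 t 1.98 F [ 1.   0.8 -0.5] w 0.051 tilt [-0.006 -0.012]
```

View pics/w1.png

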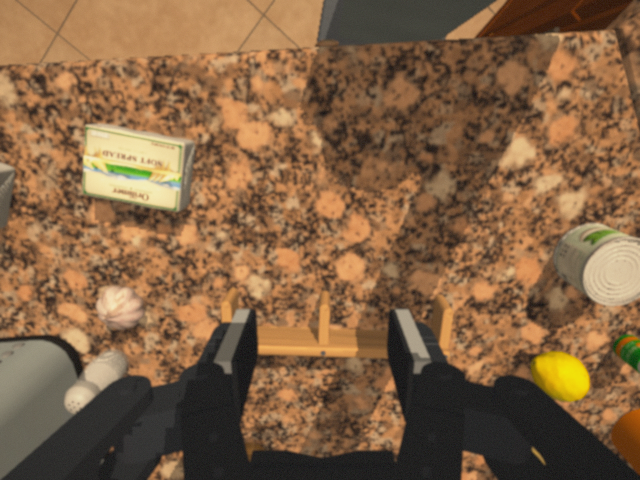

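```bash
python3 - <<'E'
from h import *
f=cv2.imread('pics/w1.png')
a=cv2.resize(f[280:370,205:465],None,fx=3,fy=3,interpolation=cv2.INTER_CUBIC)
b=cv2.resize(f[110:220,70:210],None,fx=3,fy=3,interpolation=cv2.INTER_CUBIC)
d=cv2.resize(f[210:320,540:640],None,fx=3,fy=3,interpolation=cv2.INTER_CUBIC)
o=np.zeros((600,780,3),np.uint8);o[:270]=a;o[270:600,:420]=b;o[270:600,450:750]=d
cv2.imwrite('pics/w1z.png',o)
E
```

```text
(no output)
```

View pics/w1z.png

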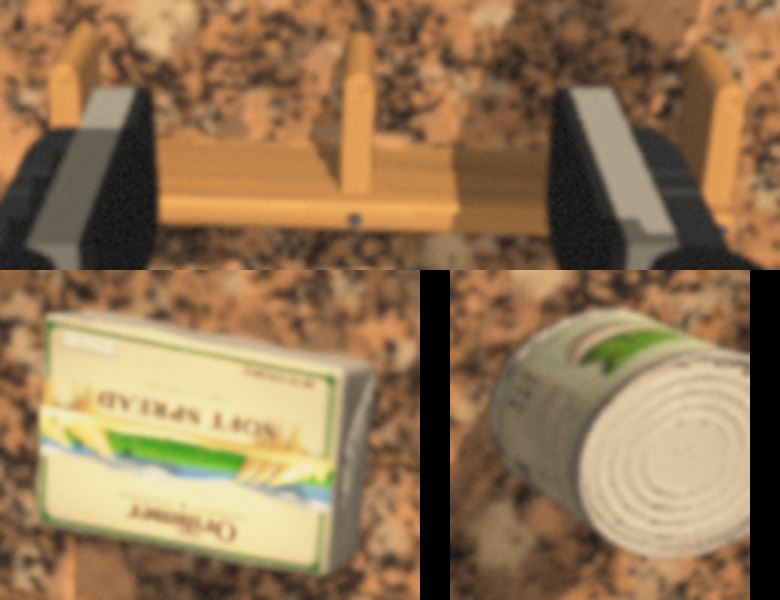

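```bash
python3 - <<'E'
from h import *
from scipy.optimize import least_squares
c=load('w1.png')
arm=ray(c,np.array([(65,70),(360,77),(730,85)])/3+[205,280],.04)[:,:2]
armb=ray(c,np.array([(90,28),(360,36),(703,45)])/3+[205,280],.0)[:,:2]
bk=ray(c,np.array([(165,222),(545,231)])/3+[205,280],.048)[:,:2]
bf=ray(c,np.array([(165,197),(545,206)])/3+[205,280],.048)[:,:2]
print(arm.round(4),armb.round(4),bk.round(4),bf.round(4))
yl=np.array([-124,-14,124])/1000
def res(q):
    R=np.array([[np.cos(q[2]),-np.sin(q[2])],[np.sin(q[2]),np.cos(q[2])]])
    L=lambda P:(P-q[:2])@R
    return np.r_[(L(arm)-np.c_[[-.031]*3,yl]).ravel(),(L(armb)-np.c_[[-.031]*3,yl]).ravel(),L(bk)[:,0]-.031,L(bf)[:,0]-.019]
s=least_squares(res,[.55,-.065,.17]);print(s.x.round(4),(s.fun*1000).round(1))
b=ray(c,np.array([(45,315),(342,373),(325,576),(40,523)])/3+[70,110-90],.037)[:,:2]
print('butter',b.round(4).tolist(),b.mean(0).round(4),np.linalg.norm(np.diff(b,axis=0),axis=1).round(4), 'long ang',np.arctan2(*(b[1]-b[0])[::-1]).round(3),np.arctan2(*(b[2]-b[3])[::-1]).round(3))
# tin top center ~ ellipse centre
t=ray(c,[( 612,270)],.058);print('tin',t.round(3))
E
```

```text
[[ 0.5407 -0.1834]
 [ 0.523  -0.076 ]
 [ 0.5005  0.0583]] [[ 0.5416 -0.1828]
 [ 0.5246 -0.0758]
 [ 0.5026  0.0598]] [[ 0.5923 -0.1377]
 [ 0.5688  0.0037]] [[ 0.5816 -0.1392]
 [ 0.5583  0.0012]]
[ 0.5505 -0.0573  0.1615] [ 1.   1.1  0.8 -0.   0.2 -1.8  2.   1.6  2.5 -0.1  2.6 -0.8 -2.7 -3.1
 -1.5 -1.9]
butter [[0.378, -0.3408], [0.3785, -0.2444], [0.4478, -0.2449], [0.4474, -0.3422]] [ 0.4129 -0.2931] [0.0963 0.0694 0.0974] long ang 1.566 1.567
tin [[0.42  0.201 0.058]]
```

Emit:
{"fn": "arm_command", "kwargs": {
  "motion": [
    {"x":0,"y":0,"z":0,"roll":0.123,"fingers":0.6},
    {"x":0,"y":0,"z":0,"roll":0.123,"fingers":0.6},
    {"x":0,"y":0,"z":0,"roll":0.123,"fingers":0.6},
    {"x":0,"y":0,"z":0,"roll":0.123,"fingers":0.6},
    {"x":0,"y":0,"z":0,"roll":0.123,"fingers":0.6},
    {"x":0,"y":0,"z":0,"roll":0.123,"fingers":0.6},
    {"x":0,"y":0,"z":0,"roll":0.123,"fingers":0.6},
    {"x":0,"y":0,"z":0,"roll":0.123,"fingers":0.6},
    {"x":0,"y":0,"z":0,"roll":0.123,"fingers":0.6},
    {"x":0,"y":0,"z":0,"roll":0.123,"fingers":0.6},
    {"x":0,"y":0,"z":0,"roll":0.123,"fingers":0.6},
    {"x":0,"y":0,"z":0,"roll":0.123,"fingers":0.6},
    {"x":0,"y":0,"z":0,"roll":0.12,"fingers":0.6}
  ]
}}

```text
clock: 3.12
eef_pos: [0.4019, -0.0829, 0.296]
tool_rot: [0.461, 0.536, -0.469, 0.529]
ft_force: [0.6, -0.5, -0.4]
grip_width: 0.0511
```

```bash
cat >> h.py <<'E'
Q=(.5505,-.0573,.1615)
def W(x,y,z):
    c,s=np.cos(Q[2]),np.sin(Q[2]); return (Q[0]+c*x-s*y,Q[1]+s*x+c*y,z)
def L(p):
    c,s=np.cos(Q[2]),np.sin(Q[2]); d=np.asarray(p)[...,:2]-Q[:2]; return np.stack([c*d[...,0]+s*d[...,1],-s*d[...,0]+c*d[...,1]],-1)
E
python3 - <<'E'
from h import *
plan([W(-.174,-.302,.12)+(None,),W(-.174,-.302,.012)+(.1615,)])
E
```

```text
now [ 0.4019 -0.0829  0.296 ] tool y ang 0.135 j6 1.236 t 3.12 F [ 0.6 -0.5 -0.4] w 0.051 tilt [-0.016 -0.002]
to [ 0.427 -0.383  0.12 ] total [ 0.1761 -0.0125  0.3012] rows 9 each [ 0.0196 -0.0014  0.0335] | then roll 0 rows 0
to [ 0.427 -0.383  0.012] total [0.108  0.0017 0.    ] rows 3 each [0.036  0.0006 0.    ] | then roll -0.027 rows 1
```

Emit:
{"fn": "arm_command", "kwargs": {
  "motion": [
    {"x":0.0196,"y":-0.0014,"z":0.0335,"roll":-0.003,"fingers":0.6},
    {"x":0.0196,"y":-0.0014,"z":0.0335,"roll":-0.003,"fingers":0.6},
    {"x":0.0196,"y":-0.0014,"z":0.0335,"roll":-0.003,"fingers":0.6},
    {"x":0.0196,"y":-0.0014,"z":0.0335,"roll":-0.003,"fingers":0.6},
    {"x":0.0196,"y":-0.0014,"z":0.0335,"roll":-0.003,"fingers":0.6},
    {"x":0.0196,"y":-0.0014,"z":0.0335,"roll":-0.003,"fingers":0.6},
    {"x":0.0196,"y":-0.0014,"z":0.0335,"roll":-0.003,"fingers":0.6},
    {"x":0.0196,"y":-0.0014,"z":0.0335,"roll":-0.003,"fingers":0.6},
    {"x":0.0,"y":0,"z":0.031,"roll":-0.003,"fingers":0.6},
    {"x":0,"y":0,"z":0,"roll":0,"fingers":0.6}
  ]
}}

```text
clock: 3.95
eef_pos: [0.4436, -0.3755, 0.1315]
tool_rot: [0.451, 0.548, -0.451, 0.541]
ft_force: [0.2, -0.7, 1.6]
grip_width: 0.0512
```

```bash
python3 - <<'E'
from h import *
plan([W(-.174,-.302,.012)+(.1615,)])
shot('wrist','w2.png')
E
```

```text
now [ 0.4436 -0.3755  0.1315] tool y ang 0.187 j6 0.682 t 3.95 F [ 0.2 -0.7  1.6] w 0.051 tilt [-0.009  0.005]
to [ 0.427 -0.383  0.012] total [ 0.1196 -0.0166  0.0055] rows 4 each [ 0.0299 -0.0041  0.0014] | then roll 0.026 rows 1
```

View pics/w2.png

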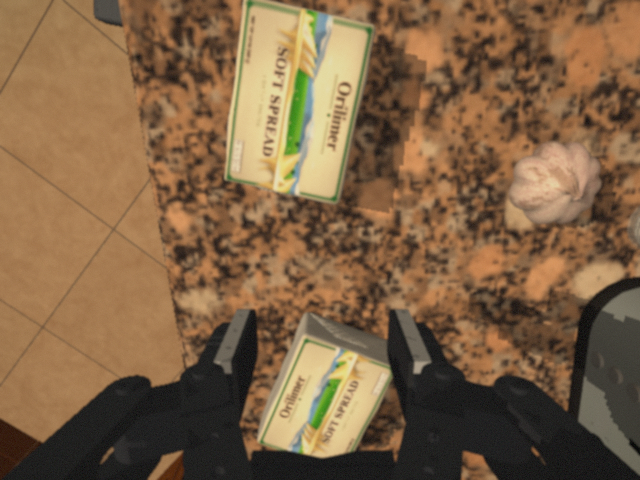

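```bash
python3 - <<'E'
from h import *
c=load('w2.png')
b=ray(c,[(248,0),(372,26),(335,202),(226,180)],.037);print(b[:,:2].round(4).tolist(),b[:,:2].mean(0),L(b).round(4).tolist())
print('b2',ray(c,[(305,335),(390,362)],.037)[:,:2].round(3),ray(c,[(307,315),(385,338)],0.0)[:,:2].round(3))
E
```

```text
[[0.3804, -0.2477], [0.4462, -0.2475], [0.4455, -0.3434], [0.3797, -0.3426]] [ 0.41296244 -0.29526522] [[-0.1985, -0.1605], [-0.1335, -0.1709], [-0.1496, -0.2655], [-0.2144, -0.2541]]
b2 [[ 0.444 -0.436]
 [ 0.504 -0.445]] [[ 0.444 -0.44 ]
 [ 0.507 -0.448]]
```

Emit:
{"fn": "arm_command", "kwargs": {
  "motion": [
    {"x":0.02,"y":-0.0083,"z":0.003,"roll":0.013,"fingers":0.6},
    {"x":0.03,"y":-0.0083,"z":0.003,"roll":0.013,"fingers":0.6},
    {"x":0.035,"y":0,"z":0,"roll":0,"fingers":0.6},
    {"x":0.02,"y":0,"z":0,"roll":0,"fingers":0.6},
    {"x":0.01,"y":0,"z":0,"roll":0,"fingers":0.6}
  ]
}}

```text
clock: 4.42
eef_pos: [0.4319, -0.3752, 0.0169]
tool_rot: [0.457, 0.543, -0.455, 0.538]
ft_force: [-0.2, 0.7, 0.1]
grip_width: 0.0512
```

```bash
python3 - <<'E'
from h import *
plan([W(-.174,-.302,.012)+(.1615,),W(-.174,-.15,.012)+(None,)])
print(L(get_obs()['eef_pos']))
E
```

```text
now [ 0.4319 -0.3752  0.0169] tool y ang 0.169 j6 0.685 t 4.42 F [-0.2  0.7  0.1] w 0.051 tilt [-0.003  0.006]
to [ 0.427 -0.383  0.012] total [ 0.0049 -0.0059  0.0072] rows 1 each [ 0.0049 -0.0059  0.0072] | then roll 0.008 rows 1
to [ 0.403 -0.233  0.012] total [ 0.001  0.    -0.152] rows 4 each [ 0.0003  0.     -0.038 ] | then roll 0 rows 0
[-0.16813447 -0.29474202]
```

Emit:
{"fn": "arm_command", "kwargs": {
  "motion": [
    {"x":0.003,"y":-0.005,"z":-0.006,"roll":0.007,"fingers":0.6},
    {"x":0,"y":0,"z":-0.01,"roll":0,"fingers":0.6},
    {"x":0,"y":0,"z":-0.01,"roll":0,"fingers":0.6},
    {"x":0,"y":0,"z":-0.01,"roll":0,"fingers":0.6},
    {"x":0,"y":0,"z":-0.01,"roll":0,"fingers":0.6},
    {"x":0,"y":0,"z":-0.01,"roll":0,"fingers":0.6},
    {"x":0,"y":0,"z":-0.01,"roll":0,"fingers":0.6},
    {"x":0,"y":0,"z":-0.01,"roll":0,"fingers":0.6},
    {"x":0,"y":0,"z":-0.01,"roll":0,"fingers":0.6},
    {"x":0,"y":0,"z":-0.01,"roll":0,"fingers":0.6},
    {"x":0,"y":0,"z":-0.01,"roll":0,"fingers":0.6},
    {"x":0,"y":0,"z":-0.01,"roll":0,"fingers":0.6},
    {"x":0,"y":0,"z":-0.01,"roll":0,"fingers":0.6},
    {"x":0,"y":0,"z":-0.01,"roll":0,"fingers":0.6},
    {"x":0,"y":0,"z":0,"roll":0,"fingers":0.6}
  ]
}}

```text
clock: 5.67
eef_pos: [0.403, -0.2182, 0.0146]
tool_rot: [0.456, 0.546, -0.453, 0.538]
ft_force: [-0.1, 0.1, -0.4]
grip_width: 0.0511
```

```bash
python3 - <<'E'
from h import *
plan([]);print(L(get_obs()['eef_pos']))
shot('wrist','w3.png');shot('scene','s3.png')
f=cv2.imread('pics/w3.png');g=cv2.imread('pics/s3.png')[170:350,180:450]
o=np.zeros((480,800,3),np.uint8);o[:300,:400]=cv2.resize(f,(400,300));o[:267,400:]=cv2.resize(g,(400,267));cv2.imwrite('pics/m3.png',o[:300])
E
```

```text
now [ 0.403  -0.2182  0.0146] tool y ang 0.176 j6 0.895 t 5.67 F [-0.1  0.1 -0.4] w 0.051 tilt [-0.006  0.011]
[-0.17147588 -0.13508039]
```

View pics/m3.png

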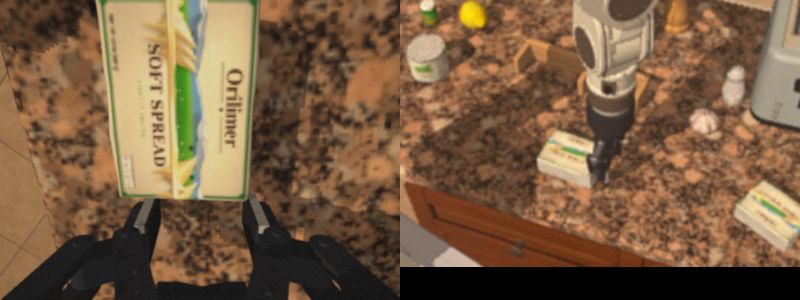

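```bash
cat >> h.py <<'E'
def butter(c):
    f=np.ascontiguousarray(c['frame'])[:,:,:3]; return f
E
python3 - <<'E'
from h import *
c=load('w3.png')
# near end corners in full image
b=ray(c,np.array([(118,198),(249,199),(259,0),(97,0)])*1.6,.037)
l=L(b);print(l.round(4).tolist()); print('end centre',l[:2].mean(0),'edges ang (rel org y)', np.arctan2(l[2]-l[1],1)[0]/1, np.arctan2(-(l[2]-l[1])[0],(l[2]-l[1])[1]),np.arctan2(-(l[3]-l[0])[0],(l[3]-l[0])[1]))
E
```

```text
[[-0.2153, -0.1195], [-0.1454, -0.1189], [-0.1479, -0.0257], [-0.2162, -0.0267]]
end centre [-0.18036187 -0.11919282] edges ang (rel org y) -0.002506505147184048 0.026892507363330223 0.008872663828428927
```

Emit:
{"fn": "arm_command", "kwargs": {
  "motion": [
    {"x":0.002,"y":-0.004,"z":0,"roll":0.007,"fingers":0.6},
    {"x":0,"y":-0.003,"z":-0.01,"roll":0.007,"fingers":0.6},
    {"x":0,"y":0,"z":-0.01,"roll":0,"fingers":0.6},
    {"x":0,"y":0,"z":-0.01,"roll":0,"fingers":0.6},
    {"x":0,"y":0,"z":-0.01,"roll":0,"fingers":0.6},
    {"x":0,"y":0,"z":-0.01,"roll":0,"fingers":0.6},
    {"x":0,"y":0,"z":-0.01,"roll":0,"fingers":0.6},
    {"x":0,"y":0,"z":-0.01,"roll":0,"fingers":0.6},
    {"x":0,"y":0,"z":-0.01,"roll":0,"fingers":0.6},
    {"x":0,"y":0,"z":-0.01,"roll":0,"fingers":0.6},
    {"x":0,"y":0,"z":0,"roll":0,"fingers":0.6}
  ]
}}

```text
clock: 6.68
eef_pos: [0.3807, -0.1246, 0.0133]
tool_rot: [0.46, 0.541, -0.458, 0.535]
ft_force: [-0.0, 0.2, 0.2]
grip_width: 0.0513
```

```bash
python3 - <<'E'
from h import *
plan([]);print(L(get_obs()['eef_pos']))
shot('wrist','w4.png')
E
```

```text
now [ 0.3807 -0.1246  0.0133] tool y ang 0.157 j6 1.092 t 6.68 F [-0.   0.2  0.2] w 0.051 tilt [-0.004  0.008]
[-0.17845653 -0.03913099]
```

View pics/w4.png

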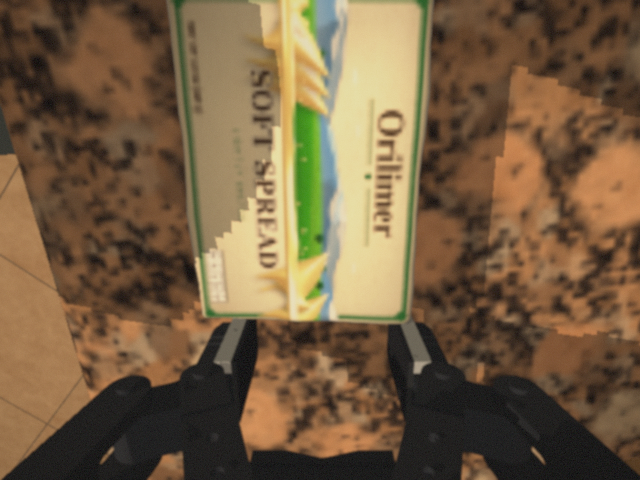

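```bash
python3 - <<'E'
from h import *
c=load('w4.png')
l=L(ray(c,[(203,318),(410,321),(432,2),(173,2)],.037));print(l.round(4).tolist()); print('end centre',l[:2].mean(0),np.arctan2(-(l[2]-l[1])[0],(l[2]-l[1])[1]),np.arctan2(-(l[3]-l[0])[0],(l[3]-l[0])[1]))
E
```

```text
[[-0.2169, -0.0224], [-0.1485, -0.0237], [-0.1486, 0.069], [-0.216, 0.0693]]
end centre [-0.18270206 -0.0230598 ] 0.0015366686337009972 -0.009840254841531337
```

Emit:
{"fn": "arm_command", "kwargs": {
  "motion": [
    {"x":0,"y":-0.003,"z":-0.008,"roll":0,"fingers":0.6},
    {"x":0,"y":0,"z":-0.009,"roll":0,"fingers":0.6},
    {"x":0,"y":0,"z":-0.008,"roll":0,"fingers":0.6},
    {"x":0,"y":0,"z":0,"roll":0,"fingers":0.6}
  ]
}}

```text
clock: 7.07
eef_pos: [0.3745, -0.0997, 0.0139]
tool_rot: [0.461, 0.539, -0.458, 0.535]
ft_force: [0.0, -0.9, -0.7]
grip_width: 0.0512
```

```bash
python3 - <<'E'
from h import *
plan([]);print(L(get_obs()['eef_pos']))
E
```

```text
now [ 0.3745 -0.0997  0.0139] tool y ang 0.156 j6 1.151 t 7.07 F [ 0.  -0.9 -0.7] w 0.051 tilt [-0.002  0.006]
[-0.18056076 -0.01353027]
```

Emit:
{"fn": "arm_command", "kwargs": {
  "motion": [
    {"x":0,"y":0,"z":-0.0045,"roll":0,"fingers":0.6},
    {"x":0,"y":0,"z":0,"roll":0,"fingers":0.6},
    {"x":0,"y":0,"z":0.02,"roll":0,"fingers":0.6},
    {"x":0,"y":0,"z":0.02,"roll":0,"fingers":0.6},
    {"x":-0.035,"y":0,"z":0,"roll":0,"fingers":0.6},
    {"x":-0.035,"y":0,"z":0,"roll":0,"fingers":0.8},
    {"x":-0.035,"y":0,"z":0,"roll":-0.12,"fingers":0.8},
    {"x":-0.02,"y":0,"z":0,"roll":-0.12,"fingers":0.8},
    {"x":0,"y":0,"z":0,"roll":-0.122,"fingers":0.8},
    {"x":0,"y":0,"z":0,"roll":-0.122,"fingers":0.8},
    {"x":0,"y":0,"z":0,"roll":-0.122,"fingers":0.8},
    {"x":0,"y":0,"z":0,"roll":-0.122,"fingers":0.8},
    {"x":0,"y":0,"z":0,"roll":-0.122,"fingers":0.8},
    {"x":0,"y":0,"z":0,"roll":-0.122,"fingers":0.8},
    {"x":0,"y":0,"z":0,"roll":-0.122,"fingers":0.8},
    {"x":0,"y":0,"z":0,"roll":-0.122,"fingers":0.8},
    {"x":0,"y":0,"z":0,"roll":-0.122,"fingers":0.8},
    {"x":0,"y":0,"z":0,"roll":-0.122,"fingers":0.8}
  ]
}}

```text
clock: 8.57
eef_pos: [0.3793, -0.1361, 0.1427]
tool_rot: [-0.025, 0.71, 0.035, 0.703]
ft_force: [-0.2, 0.7, -0.4]
grip_width: 0.0683
```

```bash
python3 - <<'E'
from h import *
plan([W(-.262,.055,.14)+(1.732,),W(-.262,.055,.014)+(None,)]);print(L(get_obs()['eef_pos']))
E
```

```text
now [ 0.3793 -0.1361  0.1427] tool y ang 1.655 j6 -0.436 t 8.57 F [-0.2  0.7 -0.4] w 0.068 tilt [-0.01   0.013]
to [ 0.283 -0.045  0.14 ] total [ 0.0048  0.0987 -0.0882] rows 4 each [ 0.0012  0.0247 -0.022 ] | then roll -0.077 rows 1
to [ 0.283 -0.045  0.014] total [ 0.126  -0.0019  0.0009] rows 4 each [ 0.0315 -0.0005  0.0002] | then roll 0 rows 0
[-0.18167025 -0.050223  ]
```

Emit:
{"fn": "arm_command", "kwargs": {
  "motion": [
    {"x":0,"y":0.024,"z":-0.022,"roll":-0.02,"fingers":0.8},
    {"x":0,"y":0.024,"z":-0.022,"roll":-0.02,"fingers":0.8},
    {"x":0,"y":0.024,"z":-0.022,"roll":-0.02,"fingers":0.8},
    {"x":0,"y":0.02,"z":-0.022,"roll":-0.017,"fingers":0.8},
    {"x":0,"y":0,"z":0,"roll":0,"fingers":0.8}
  ]
}}

```text
clock: 8.98
eef_pos: [0.2781, -0.0534, 0.1427]
tool_rot: [-0.053, 0.708, 0.064, 0.701]
ft_force: [-0.6, 1.0, -0.3]
grip_width: 0.0682
```

```bash
python3 - <<'E'
from h import *
plan([W(-.262,.055,.014)+(1.732,)]);print(L(get_obs()['eef_pos']))
shot('wrist','w5.png')
E
```

```text
now [ 0.2781 -0.0534  0.1427] tool y ang 1.736 j6 -0.369 t 8.98 F [-0.6  1.  -0.3] w 0.068 tilt [-0.012  0.016]
to [ 0.283 -0.045  0.014] total [0.1288 0.0051 0.0074] rows 4 each [0.0322 0.0013 0.0018] | then roll 0.004 rows 1
[-0.26818953  0.04763679]
```

View pics/w5.png

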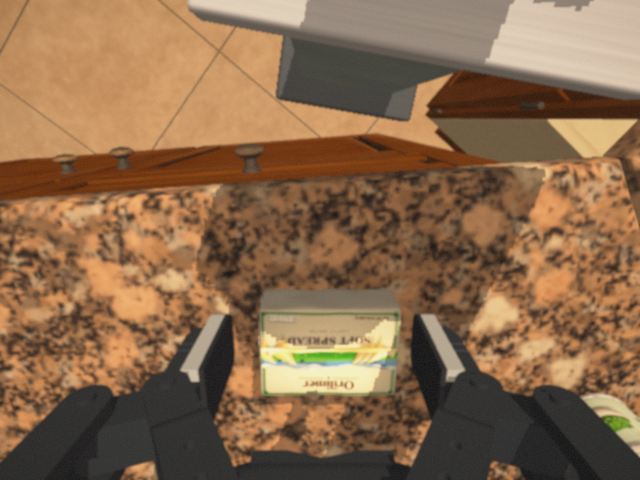

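```bash
python3 - <<'E'
from h import *
c=load('w5.png')
l=L(ray(c,[(259,312),(400,311),(397,391),(262,395)],.037));print(l.round(4).tolist(),l.mean(0))
print('bot front',L(ray(c,[(260,292),(396,291)],0.0)).round(4), 'edge',ray(c,[(200,187),(330,177),(500,165)],0).round(3))
E
```

```text
[[-0.2198, 0.0067], [-0.2201, 0.1036], [-0.1546, 0.1055], [-0.152, 0.0059]] [-0.18661315  0.05544177]
bot front [[-0.218   0.0025]
 [-0.2184  0.1081]] edge [[ 0.261 -0.141  0.   ]
 [ 0.239 -0.052  0.   ]
 [ 0.211  0.066  0.   ]]
```

Emit:
{"fn": "arm_command", "kwargs": {
  "motion": [
    {"x":0.03,"y":0.004,"z":0.0,"roll":0,"fingers":0.8},
    {"x":0.035,"y":0.004,"z":0.0,"roll":0,"fingers":0.8},
    {"x":0.03,"y":0,"z":0,"roll":0,"fingers":0.8},
    {"x":0.02,"y":0,"z":0,"roll":0,"fingers":0.8},
    {"x":0.007,"y":0,"z":0,"roll":0,"fingers":0.8},
    {"x":0,"y":0,"z":0,"roll":0,"fingers":0.8}
  ]
}}

```text
clock: 9.53
eef_pos: [0.2909, -0.0478, 0.0206]
tool_rot: [-0.054, 0.7, 0.061, 0.709]
ft_force: [-1.0, 0.4, -0.2]
grip_width: 0.0686
```

```bash
python3 - <<'E'
from h import *
plan([W(-.262,.055,.014)+(1.732,)]);print(L(get_obs()['eef_pos']))
E
```

```text
now [ 0.2909 -0.0478  0.0206] tool y ang 1.733 j6 -0.338 t 9.53 F [-1.   0.4 -0.2] w 0.069 tilt [0.013 0.01 ]
to [ 0.283 -0.045  0.014] total [ 0.0066  0.0038 -0.0074] rows 1 each [ 0.0066  0.0038 -0.0074] | then roll 0.001 rows 1
[-0.25473342  0.05113444]
```

Emit:
{"fn": "arm_command", "kwargs": {
  "motion": [
    {"x":0.007,"y":0.003,"z":0.003,"roll":0,"fingers":0.8},
    {"x":0.002,"y":0.001,"z":0.01,"roll":0,"fingers":0.8},
    {"x":0,"y":0,"z":0.01,"roll":0,"fingers":0.8},
    {"x":0,"y":0,"z":0.01,"roll":0,"fingers":0.8},
    {"x":0,"y":0,"z":0.01,"roll":0,"fingers":0.8},
    {"x":0,"y":0,"z":0.01,"roll":0,"fingers":0.8},
    {"x":0,"y":0,"z":0.01,"roll":0,"fingers":0.8},
    {"x":0,"y":0,"z":0.01,"roll":0,"fingers":0.8},
    {"x":0,"y":0,"z":0.01,"roll":0,"fingers":0.8},
    {"x":0,"y":0,"z":0,"roll":0,"fingers":0.8}
  ]
}}

```text
clock: 10.37
eef_pos: [0.3903, -0.0316, 0.017]
tool_rot: [-0.054, 0.697, 0.058, 0.713]
ft_force: [0.1, 0.4, -0.0]
grip_width: 0.0681
```

```bash
python3 - <<'E'
from h import *
plan([]);print(L(get_obs()['eef_pos']))
c=shot('wrist','w6.png'); shot('scene','s6.png'); shot('side','d6.png')
a=cv2.imread('pics/w6.png');b=cv2.imread('pics/s6.png')[150:330,180:420];d=cv2.imread('pics/d6.png')[180:360,230:470]
o=np.zeros((600,800,3),np.uint8);o[:300,:400]=cv2.resize(a,(400,300));o[:300,400:]=cv2.resize(b,(400,300));o[300:,:400]=cv2.resize(d,(400,300));cv2.imwrite('pics/m6.png',o)
E
```

```text
now [ 0.3903 -0.0316  0.017 ] tool y ang 1.73 j6 -0.248 t 10.37 F [ 0.1  0.4 -0. ] w 0.068 tilt [0.022 0.008]
[-0.15399939  0.0511578 ]
```

View pics/m6.png

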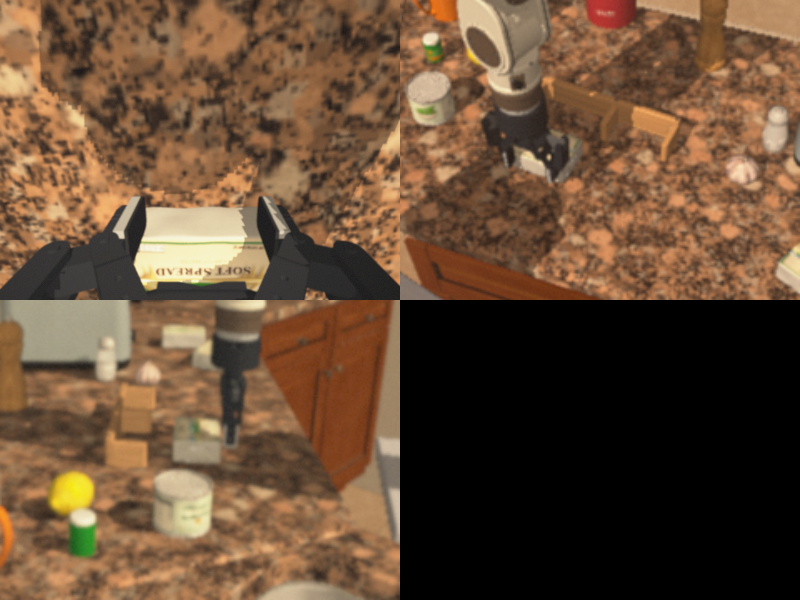

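Emit:
{"fn": "arm_command", "kwargs": {
  "motion": [
    {"x":0.001,"y":0.001,"z":0.01,"roll":0,"fingers":0.8},
    {"x":0,"y":0.001,"z":0.01,"roll":0,"fingers":0.8},
    {"x":0,"y":0,"z":0.01,"roll":0,"fingers":0.8},
    {"x":0,"y":0,"z":0.01,"roll":0,"fingers":0.8},
    {"x":0,"y":0,"z":0.01,"roll":0,"fingers":0.8},
    {"x":0,"y":0,"z":0.008,"roll":0,"fingers":0.8},
    {"x":0,"y":0,"z":0,"roll":0,"fingers":0.8}
  ]
}}

```text
clock: 11.1
eef_pos: [0.4464, -0.0194, 0.0158]
tool_rot: [-0.053, 0.7, 0.058, 0.71]
ft_force: [-0.2, -0.4, 0.0]
grip_width: 0.0682
```

```bash
python3 - <<'E'
from h import *
plan([]);print(L(get_obs()['eef_pos']))
E
```

```text
now [ 0.4464 -0.0194  0.0158] tool y ang 1.728 j6 -0.207 t 11.1 F [-0.2 -0.4  0. ] w 0.068 tilt [0.015 0.008]
[-0.0966269   0.05413617]
```

Emit:
{"fn": "arm_command", "kwargs": {
  "motion": [
    {"x":0,"y":0,"z":0.009,"roll":0,"fingers":0.8},
    {"x":0,"y":0,"z":0.007,"roll":0,"fingers":0.8},
    {"x":0,"y":0,"z":0.004,"roll":0,"fingers":0.8},
    {"x":0,"y":0,"z":0.003,"roll":0,"fingers":0.8}
  ]
}}

```text
clock: 11.43
eef_pos: [0.4683, -0.0155, 0.0154]
tool_rot: [-0.053, 0.701, 0.058, 0.708]
ft_force: [-2.6, -1.0, 1.6]
grip_width: 0.0682
```

```bash
python3 - <<'E'
from h import *
plan([]);print(L(get_obs()['eef_pos']))
E
```

```text
now [ 0.4683 -0.0155  0.0154] tool y ang 1.728 j6 -0.196 t 11.43 F [-2.6 -1.   1.6] w 0.068 tilt [0.01  0.008]
[-0.07439326  0.05442499]
```

Emit:
{"fn": "arm_command", "kwargs": {
  "motion": [
    {"x":0,"y":0,"z":0.003,"roll":0,"fingers":0.8},
    {"x":0,"y":0,"z":0.003,"roll":0,"fingers":0.8}
  ]
}}

```text
clock: 11.6
eef_pos: [0.4735, -0.0146, 0.0153]
tool_rot: [-0.053, 0.702, 0.058, 0.708]
ft_force: [-1.6, -0.2, 1.9]
grip_width: 0.0683
```

```bash
python3 - <<'E'
from h import *
plan([]);print(L(get_obs()['eef_pos']))
E
```

```text
now [ 0.4735 -0.0146  0.0153] tool y ang 1.728 j6 -0.193 t 11.6 F [-1.6 -0.2  1.9] w 0.068 tilt [0.007 0.008]
[-0.06911064  0.05448217]
```

Still only sliding friction; continue gently until the wall is felt.

Emit:
{"fn": "arm_command", "kwargs": {
  "motion": [
    {"x":0,"y":0,"z":0.003,"roll":0,"fingers":0.8},
    {"x":0,"y":0,"z":0.002,"roll":0,"fingers":0.8}
  ]
}}

```text
clock: 11.77
eef_pos: [0.4765, -0.0141, 0.0151]
tool_rot: [-0.053, 0.704, 0.058, 0.706]
ft_force: [-7.9, -2.1, 6.1]
grip_width: 0.0683
```

Emit:
{"fn": "arm_command", "kwargs": {
  "motion": [
    {"x":0,"y":0,"z":0.002,"roll":0,"fingers":0.8}
  ]
}}

```text
clock: 11.85
eef_pos: [0.4764, -0.0141, 0.0148]
tool_rot: [-0.053, 0.705, 0.057, 0.705]
ft_force: [-6.0, -1.6, 5.7]
grip_width: 0.0683
```

Emit:
{"fn": "arm_command", "kwargs": {
  "motion": [
    {"x":0,"y":0,"z":0.004,"roll":0,"fingers":0.8}
  ]
}}

```text
clock: 11.93
eef_pos: [0.4764, -0.014, 0.0143]
tool_rot: [-0.053, 0.708, 0.057, 0.702]
ft_force: [-13.7, -3.0, 9.6]
grip_width: 0.0681
```

```bash
python3 - <<'E'
from h import *
plan([]);print(L(get_obs()['eef_pos']))
E
```

```text
now [ 0.4764 -0.014   0.0143] tool y ang 1.726 j6 -0.188 t 11.93 F [-13.7  -3.    9.6] w 0.068 tilt [-0.009  0.005]
[-0.06614472  0.05460146]
```

Emit:
{"fn": "arm_command", "kwargs": {
  "motion": [
    {"x":0,"y":0,"z":-0.01,"roll":0,"fingers":0.8},
    {"x":0,"y":0,"z":-0.03,"roll":0,"fingers":0.8},
    {"x":0,"y":0,"z":-0.03,"roll":0,"fingers":0.6},
    {"x":-0.04,"y":0,"z":0,"roll":0,"fingers":0.6},
    {"x":-0.04,"y":0,"z":0,"roll":0,"fingers":0.6},
    {"x":-0.04,"y":0,"z":0,"roll":0,"fingers":0.6},
    {"x":-0.04,"y":0,"z":0,"roll":0,"fingers":0.6},
    {"x":-0.04,"y":0.02,"z":0,"roll":0,"fingers":0.6},
    {"x":-0.02,"y":0.02,"z":0,"roll":0,"fingers":0.6},
    {"x":0,"y":0,"z":0,"roll":0,"fingers":0.6}
  ]
}}

```text
clock: 12.77
eef_pos: [0.3928, 0.0132, 0.2347]
tool_rot: [-0.049, 0.712, 0.058, 0.698]
ft_force: [0.9, 0.8, -0.3]
grip_width: 0.0515
```

```bash
python3 - <<'E'
from h import *
plan([]);print(L(get_obs()['eef_pos']))
shot('wrist','w7.png')
E
```

```text
now [0.3928 0.0132 0.2347] tool y ang 1.722 j6 -0.126 t 12.77 F [ 0.9  0.8 -0.3] w 0.052 tilt [-0.021  0.01 ]
[-0.14434425  0.09496286]
```

View pics/w7.png

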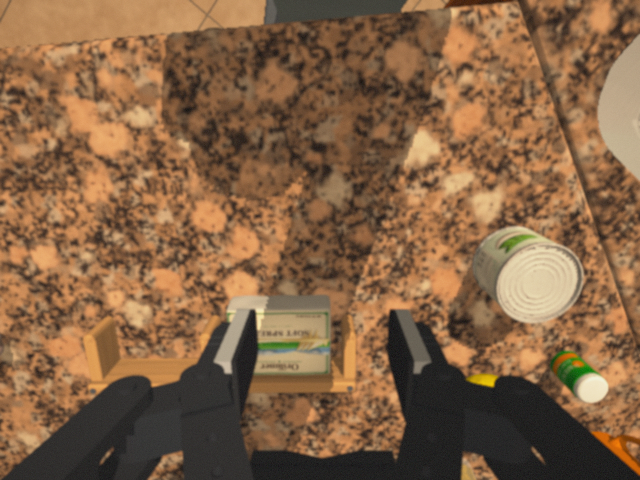

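```bash
python3 - <<'E'
from h import *
c=load('w7.png')
print('butter front top',L(ray(c,[(228,312),(330,312),(330,375)],.037)).round(4).tolist(),'arm inner front top',L(ray(c,[(343,322),(356,322)],.04)).round(4).tolist(),'wall top back',L(ray(c,[(340,390)],.048)).round(4),'wall front',L(ray(c,[(330,375)],.048)).round(4))
f=c['frame'].astype(int); g=cv2.cvtColor(c['frame'],cv2.COLOR_RGB2HSV)
m=((g[:,:,1]<75)&(g[:,:,2]>130)).astype(np.uint8); m[:215]=0;m[345:]=0;m[:,:465]=0;m[:,600:]=0
n,lab,st,ce=cv2.connectedComponentsWithStats(m); i=1+st[1:,4].argmax(); print(st[i],ce[i])
print('tin top', [ (ray(c,[p],.058).round(4).tolist(),L(ray(c,[p],.058)).round(4).tolist()) for p in [(536,283),(494,283),(581,275)]])
c=load('s6.png')
print(ray(load('scene0.png'),[(198,205)],.058))
E
```

```text
butter front top [[-0.0523, 0.0088], [-0.0508, 0.1043], [0.018, 0.104]] arm inner front top [[-0.0417, 0.1164], [-0.0415, 0.1286]] wall top back [[0.0274 0.1134]] wall front [[0.0103 0.1037]]
[ 480  226  102   96 5644] [534.89546421 279.36091425]
tin top [([[0.42, 0.2076, 0.058]], [[-0.0862, 0.2824]]), ([[0.4253, 0.1714, 0.058]], [[-0.0868, 0.2458]]), ([[0.4071, 0.2439, 0.058]], [[-0.0931, 0.3204]])]
[[0.41167687 0.19504667 0.058     ]]
```

Emit:
{"fn": "arm_command", "kwargs": {
  "motion": [
    {"x":0,"y":0,"z":0,"roll":0.12,"fingers":0.6},
    {"x":0,"y":0.03,"z":0,"roll":0.12,"fingers":0.6},
    {"x":0,"y":0.03,"z":0.01,"roll":0.12,"fingers":0.6},
    {"x":0,"y":0,"z":0,"roll":0.12,"fingers":0.6},
    {"x":0,"y":0,"z":0,"roll":0.12,"fingers":0.6},
    {"x":0,"y":0,"z":0,"roll":0.12,"fingers":0.6},
    {"x":0,"y":0,"z":0,"roll":0.12,"fingers":0.6},
    {"x":0,"y":0,"z":0,"roll":0.12,"fingers":0.6},
    {"x":0,"y":0,"z":0,"roll":0.12,"fingers":0.6},
    {"x":0,"y":0,"z":0,"roll":0.12,"fingers":0.6},
    {"x":0,"y":0,"z":0,"roll":0.12,"fingers":0.6},
    {"x":0,"y":0,"z":0,"roll":0.12,"fingers":0.6},
    {"x":0,"y":0,"z":0,"roll":0.12,"fingers":0.6},
    {"x":0,"y":0,"z":0,"roll":0.12,"fingers":0.6},
    {"x":0,"y":0,"z":0,"roll":0,"fingers":0.6}
  ]
}}

```text
clock: 14.07
eef_pos: [0.4022, 0.0636, 0.211]
tool_rot: [-0.493, -0.507, 0.514, -0.485]
ft_force: [-0.9, -0.2, -0.7]
grip_width: 0.0511
```

```bash
python3 - <<'E'
from h import *
plan([W(-.078,.354,.22)+(.05,),W(-.078,.354,.012)+(None,)]);print(L(get_obs()['eef_pos']))
E
```

```text
now [0.4022 0.0636 0.211 ] tool y ang -0.015 j6 1.736 t 14.07 F [-0.9 -0.2 -0.7] w 0.051 tilt [-0.043  0.001]
to [0.417 0.28  0.22 ] total [-0.0093  0.0108 -0.2161] rows 6 each [-0.0016  0.0018 -0.036 ] | then roll -0.065 rows 1
to [0.417 0.28  0.012] total [0.2078 0.0089 0.0007] rows 6 each [0.0346 0.0015 0.0001] | then roll 0 rows 0
[-0.12688171  0.14319372]
```

Emit:
{"fn": "arm_command", "kwargs": {
  "motion": [
    {"x":0,"y":0.0018,"z":-0.036,"roll":-0.012,"fingers":0.6},
    {"x":0,"y":0.0018,"z":-0.036,"roll":-0.012,"fingers":0.6},
    {"x":0,"y":0.0018,"z":-0.036,"roll":-0.012,"fingers":0.6},
    {"x":0,"y":0.0018,"z":-0.036,"roll":-0.012,"fingers":0.6},
    {"x":0,"y":0.0018,"z":-0.036,"roll":-0.012,"fingers":0.6},
    {"x":0,"y":0,"z":-0.03,"roll":0,"fingers":0.6},
    {"x":0,"y":0,"z":0,"roll":0,"fingers":0.6}
  ]
}}

```text
clock: 14.65
eef_pos: [0.4086, 0.2762, 0.2008]
tool_rot: [0.472, 0.526, -0.498, 0.502]
ft_force: [-0.4, -0.5, -0.2]
grip_width: 0.051
```

```bash
python3 - <<'E'
from h import *
plan([W(-.078,.354,.012)+(.05,)]);print(L(get_obs()['eef_pos']))
shot('wrist','w8.png')
E
```

```text
now [0.4086 0.2762 0.2008] tool y ang 0.057 j6 2.092 t 14.65 F [-0.4 -0.5 -0.2] w 0.051 tilt [-0.05  -0.003]
to [0.417 0.28  0.012] total [ 0.1881  0.0176 -0.003 ] rows 5 each [ 0.0376  0.0035 -0.0006] | then roll 0.007 rows 1
[-0.08639782  0.35200967]
```

View pics/w8.png

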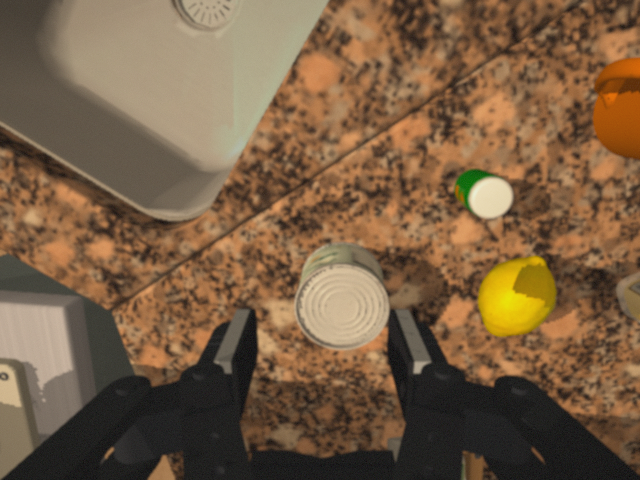

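```bash
python3 - <<'E'
from h import *
c=load('w8.png')
p=ray(c,[(343,306),(296,306),(390,306),(342,264),(342,349)],.058); print(p.round(4).tolist(),L(p).round(4).tolist())
E
```

```text
[[0.4223, 0.2145, 0.058], [0.3854, 0.2115, 0.058], [0.4588, 0.2175, 0.058], [0.419, 0.2496, 0.058], [0.4244, 0.1757, 0.058]] [[-0.0828, 0.2889], [-0.1198, 0.2918], [-0.0463, 0.286], [-0.0805, 0.3241], [-0.087, 0.2503]]
```

Emit:
{"fn": "arm_command", "kwargs": {
  "motion": [
    {"x":0,"y":0.006,"z":-0.01,"roll":0,"fingers":0.6},
    {"x":0.037,"y":0.0035,"z":0,"roll":0,"fingers":0.6},
    {"x":0.037,"y":0.0035,"z":0,"roll":0,"fingers":0.6},
    {"x":0.037,"y":0.0035,"z":0,"roll":0,"fingers":0.6},
    {"x":0.03,"y":0.0035,"z":0,"roll":0,"fingers":0.6},
    {"x":0.015,"y":0,"z":0,"roll":0,"fingers":0.6},
    {"x":0,"y":0,"z":0,"roll":0,"fingers":0.6}
  ]
}}

```text
clock: 15.28
eef_pos: [0.422, 0.2771, 0.035]
tool_rot: [0.468, 0.527, -0.497, 0.506]
ft_force: [0.3, -1.2, 1.1]
grip_width: 0.0514
```

```bash
python3 - <<'E'
from h import *
plan([W(-.125,-.03,.015)+(.05,)]);print(L(get_obs()['eef_pos']))
E
```

```text
now [0.422  0.2771 0.035 ] tool y ang 0.067 j6 2.073 t 15.28 F [ 0.3 -1.2  1.1] w 0.051 tilt [-0.049 -0.009]
to [ 0.432 -0.107  0.015] total [ 0.023  -0.0149  0.3838] rows 10 each [ 0.0023 -0.0015  0.0384] | then roll 0.017 rows 1
[-0.07301866  0.35072882]
```

Emit:
{"fn": "arm_command", "kwargs": {
  "motion": [
    {"x":0.018,"y":0,"z":0,"roll":0.01,"fingers":0.6},
    {"x":0.004,"y":0,"z":0.005,"roll":0.007,"fingers":0.6},
    {"x":0.0,"y":-0.0004,"z":0.01,"roll":0,"fingers":0.6},
    {"x":0.0,"y":-0.0004,"z":0.01,"roll":0,"fingers":0.6},
    {"x":0.0,"y":-0.0004,"z":0.01,"roll":0,"fingers":0.6},
    {"x":0.0,"y":-0.0004,"z":0.01,"roll":0,"fingers":0.6},
    {"x":0.0,"y":-0.0004,"z":0.01,"roll":0,"fingers":0.6},
    {"x":0.0,"y":-0.0004,"z":0.01,"roll":0,"fingers":0.6},
    {"x":0.0,"y":-0.0004,"z":0.01,"roll":0,"fingers":0.6},
    {"x":0.0,"y":0,"z":0,"roll":0,"fingers":0.6}
  ]
}}

```text
clock: 16.12
eef_pos: [0.4255, 0.1903, 0.0187]
tool_rot: [0.475, 0.522, -0.5, 0.503]
ft_force: [-1.3, 0.2, -0.8]
grip_width: 0.0512
```

```bash
python3 - <<'E'
from h import *
plan([W(-.121,-.029,.015)+(.05,)]);print(L(get_obs()['eef_pos']))
shot('wrist','w9.png');shot('scene','s9.png')
a=cv2.imread('pics/w9.png');b=cv2.imread('pics/s9.png')[150:330,170:410]
cv2.imwrite('pics/m9.png',np.hstack([cv2.resize(a,(400,300)),cv2.resize(b,(400,300))]))
E
```

```text
now [0.4255 0.1903 0.0187] tool y ang 0.05 j6 1.934 t 16.12 F [-1.3  0.2 -0.8] w 0.051 tilt [-0.043 -0.007]
to [ 0.436 -0.105  0.015] total [ 0.0053 -0.0043  0.2958] rows 8 each [ 0.0007 -0.0005  0.037 ] | then roll -0.0 rows 1
[-0.08359039  0.2644559 ]
```

View pics/m9.png

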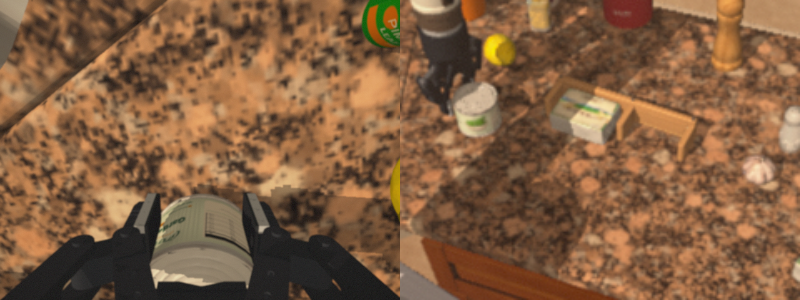

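Emit:
{"fn": "arm_command", "kwargs": {
  "motion": [
    {"x":0.003,"y":-0.003,"z":0.01,"roll":0,"fingers":0.6},
    {"x":0.001,"y":-0.003,"z":0.01,"roll":0,"fingers":0.6},
    {"x":0.0,"y":-0.003,"z":0.01,"roll":0,"fingers":0.6},
    {"x":0.0,"y":-0.003,"z":0.01,"roll":0,"fingers":0.6},
    {"x":0.0,"y":-0.003,"z":0.01,"roll":0,"fingers":0.6},
    {"x":0.0,"y":-0.003,"z":0.01,"roll":0,"fingers":0.6},
    {"x":0.0,"y":-0.001,"z":0.01,"roll":0,"fingers":0.6},
    {"x":0.0,"y":0,"z":0.0,"roll":0,"fingers":0.6}
  ]
}}

```text
clock: 16.88
eef_pos: [0.4103, 0.1171, 0.0161]
tool_rot: [0.476, 0.523, -0.496, 0.504]
ft_force: [1.1, -1.1, 0.8]
grip_width: 0.0512
```

```bash
python3 - <<'E'
from h import *
plan([W(-.121,-.029,.015)+(.05,)]);print(L(get_obs()['eef_pos']))
shot('wrist','w10.png');shot('scene','s10.png')
a=cv2.imread('pics/w10.png');b=cv2.imread('pics/s10.png')[150:330,170:410]
cv2.imwrite('pics/m10.png',np.hstack([cv2.resize(a,(400,300)),cv2.resize(b,(400,300))]))
E
```

```text
now [0.4103 0.1171 0.0161] tool y ang 0.055 j6 1.787 t 16.88 F [ 1.1 -1.1  0.8] w 0.051 tilt [-0.039 -0.001]
to [ 0.436 -0.105  0.015] total [0.0004 0.0132 0.2235] rows 6 each [0.0001 0.0022 0.0373] | then roll 0.005 rows 1
[-0.11033482  0.19464788]
```

View pics/m10.png

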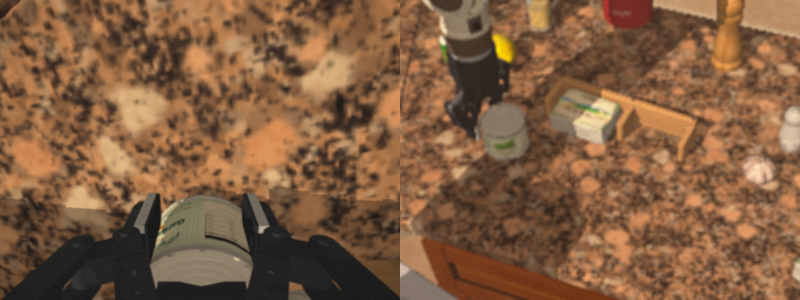

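Emit:
{"fn": "arm_command", "kwargs": {
  "motion": [
    {"x":0.001,"y":0,"z":0.01,"roll":0,"fingers":0.6},
    {"x":0,"y":0,"z":0.01,"roll":0,"fingers":0.6},
    {"x":0,"y":0,"z":0.01,"roll":0,"fingers":0.6},
    {"x":0,"y":0,"z":0.01,"roll":0,"fingers":0.6},
    {"x":0,"y":0,"z":0.01,"roll":0,"fingers":0.6},
    {"x":0,"y":0,"z":0.01,"roll":0,"fingers":0.6},
    {"x":0,"y":0,"z":0.01,"roll":0,"fingers":0.6},
    {"x":0,"y":0,"z":0.01,"roll":0,"fingers":0.6},
    {"x":0,"y":0,"z":0.01,"roll":0,"fingers":0.6},
    {"x":0,"y":0,"z":0.01,"roll":0,"fingers":0.6},
    {"x":0,"y":0,"z":0.01,"roll":0,"fingers":0.6},
    {"x":0,"y":0,"z":0.01,"roll":0,"fingers":0.6},
    {"x":0,"y":0,"z":0.01,"roll":0,"fingers":0.6},
    {"x":0,"y":0,"z":0.01,"roll":0,"fingers":0.6},
    {"x":0,"y":0,"z":0.01,"roll":0,"fingers":0.6},
    {"x":0,"y":0,"z":0.01,"roll":0,"fingers":0.6},
    {"x":0,"y":0,"z":0,"roll":0,"fingers":0.6}
  ]
}}

```text
clock: 18.4
eef_pos: [0.4203, -0.0527, 0.0152]
tool_rot: [0.478, 0.528, -0.491, 0.502]
ft_force: [-0.0, 0.1, 0.1]
grip_width: 0.0515
```

```bash
python3 - <<'E'
from h import *
plan([W(-.133,-.029,.015)+(.05,)]);print(L(get_obs()['eef_pos']))
E
```

```text
now [ 0.4203 -0.0527  0.0152] tool y ang 0.06 j6 1.381 t 18.4 F [-0.   0.1  0.1] w 0.052 tilt [-0.039  0.012]
to [ 0.424 -0.107  0.015] total [-0.0006  0.0004  0.0547] rows 2 each [-0.0003  0.0002  0.0273] | then roll 0.01 rows 1
[-0.12780847  0.02545555]
```

Emit:
{"fn": "arm_command", "kwargs": {
  "motion": [
    {"x":0,"y":0,"z":0.01,"roll":0,"fingers":0.6},
    {"x":0,"y":0,"z":0.01,"roll":0,"fingers":0.6},
    {"x":0,"y":0,"z":0.01,"roll":0,"fingers":0.6},
    {"x":0,"y":0,"z":0.01,"roll":0,"fingers":0.6},
    {"x":0,"y":0,"z":0.01,"roll":0,"fingers":0.6},
    {"x":0,"y":0,"z":0,"roll":0,"fingers":0.6}
  ]
}}

```text
clock: 18.9
eef_pos: [0.4218, -0.1058, 0.0143]
tool_rot: [0.479, 0.529, -0.491, 0.5]
ft_force: [0.0, -0.5, 0.4]
grip_width: 0.0512
```

```bash
python3 - <<'E'
from h import *
plan([]);print(L(get_obs()['eef_pos']))
shot('scene','s11.png')
b=cv2.imread('pics/s11.png')[150:330,170:410]
cv2.imwrite('pics/m11.png',cv2.resize(b,(800,600)))
E
```

```text
now [ 0.4218 -0.1058  0.0143] tool y ang 0.061 j6 1.261 t 18.9 F [ 0.  -0.5  0.4] w 0.051 tilt [-0.041  0.015]
[-0.134826   -0.02713807]
```

View pics/m11.png

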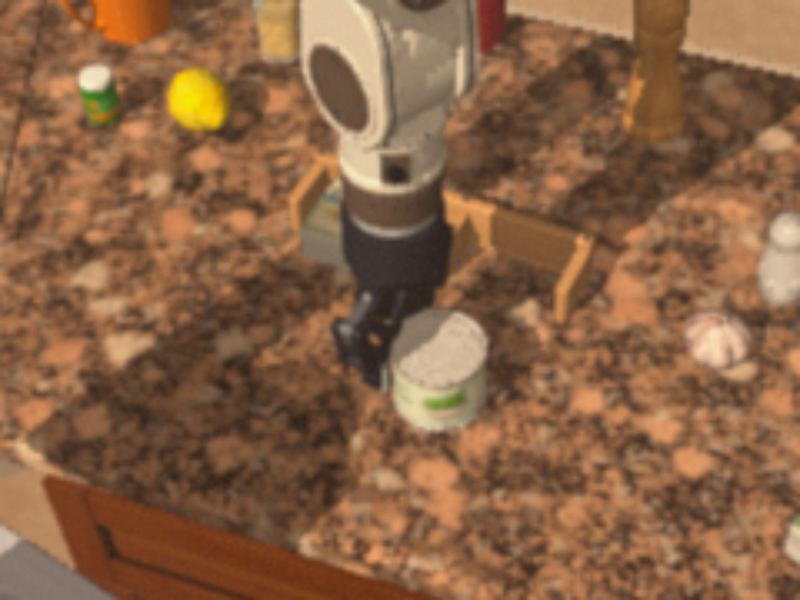

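```bash
python3 - <<'E'
from h import *
c=load('s11.png')
p=ray(c,np.array([(439,350)])*.3+[170,150],.058);print(p,L(p))
E
```

```text
[[ 0.42190901 -0.15054584  0.058     ]] [[-0.14191148 -0.07135516]]
```

Emit:
{"fn": "arm_command", "kwargs": {
  "motion": [
    {"x":0,"y":0,"z":-0.02,"roll":0,"fingers":0.6},
    {"x":0,"y":0,"z":-0.025,"roll":0,"fingers":0.6},
    {"x":-0.04,"y":0,"z":0,"roll":0,"fingers":0.6},
    {"x":-0.04,"y":0,"z":0,"roll":0,"fingers":0.6},
    {"x":-0.04,"y":0,"z":0,"roll":0,"fingers":0.6},
    {"x":-0.04,"y":0,"z":0,"roll":-0.12,"fingers":0.6},
    {"x":0,"y":0,"z":0,"roll":-0.12,"fingers":0.6},
    {"x":0,"y":0,"z":0,"roll":-0.12,"fingers":0.6},
    {"x":0,"y":0,"z":0,"roll":-0.12,"fingers":0.6},
    {"x":0,"y":0,"z":0,"roll":-0.12,"fingers":0.6},
    {"x":0,"y":0,"z":0,"roll":-0.12,"fingers":0.6},
    {"x":0,"y":0,"z":0,"roll":-0.12,"fingers":0.6},
    {"x":0,"y":0,"z":0,"roll":-0.12,"fingers":0.6},
    {"x":0,"y":0,"z":0,"roll":-0.12,"fingers":0.6},
    {"x":0,"y":0,"z":0,"roll":-0.12,"fingers":0.6},
    {"x":0,"y":0,"z":0,"roll":-0.12,"fingers":0.6},
    {"x":0,"y":0,"z":0,"roll":-0.12,"fingers":0.6},
    {"x":0,"y":0,"z":0,"roll":-0.12,"fingers":0.6},
    {"x":0,"y":0,"z":0,"roll":0,"fingers":0.6}
  ]
}}

```text
clock: 20.53
eef_pos: [0.4179, -0.0689, 0.1744]
tool_rot: [-0.041, 0.728, 0.037, 0.683]
ft_force: [0.3, 0.1, 0.9]
grip_width: 0.0511
```

```bash
python3 - <<'E'
from h import *
plan([W(-.215,-.07,.18)+(1.732,)]);print(L(get_obs()['eef_pos']))
E
```

```text
now [ 0.4179 -0.0689  0.1744] tool y ang 1.681 j6 -0.259 t 20.53 F [0.3 0.1 0.9] w 0.051 tilt [-0.064 -0.01 ]
to [ 0.35  -0.161  0.18 ] total [-0.0003 -0.0839 -0.0782] rows 3 each [-0.0001 -0.028  -0.0261] | then roll -0.051 rows 1
[-0.13278116  0.00983889]
```

Emit:
{"fn": "arm_command", "kwargs": {
  "motion": [
    {"x":0,"y":-0.02,"z":-0.02,"roll":-0.02,"fingers":0.6},
    {"x":0,"y":-0.02,"z":-0.02,"roll":-0.02,"fingers":0.6},
    {"x":0,"y":-0.02,"z":-0.02,"roll":-0.01,"fingers":0.6},
    {"x":0,"y":-0.02,"z":-0.015,"roll":0,"fingers":0.6},
    {"x":0,"y":0,"z":0,"roll":0,"fingers":0.6}
  ]
}}

```text
clock: 20.95
eef_pos: [0.3518, -0.1612, 0.1775]
tool_rot: [-0.057, 0.729, 0.051, 0.68]
ft_force: [0.5, 0.3, -0.5]
grip_width: 0.0514
```

```bash
python3 - <<'E'
from h import *
plan([W(-.215,-.07,.02)+(1.732,)]);print(L(get_obs()['eef_pos']))
shot('wrist','w12.png')
E
```

```text
now [ 0.3518 -0.1612  0.1775] tool y ang 1.724 j6 -0.55 t 20.95 F [ 0.5  0.3 -0.5] w 0.051 tilt [-0.068 -0.014]
to [ 0.35  -0.161  0.02 ] total [0.1572 0.0011 0.0088] rows 4 each [0.0393 0.0003 0.0022] | then roll -0.008 rows 1
[-0.21286113 -0.07054177]
```

View pics/w12.png

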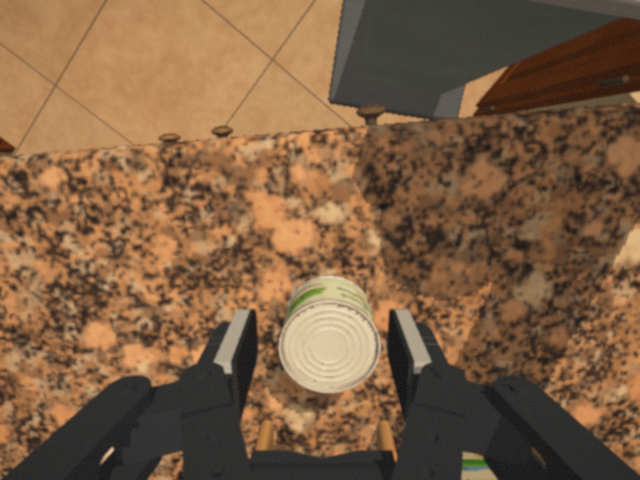

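```bash
python3 - <<'E'
from h import *
c=load('w12.png')
p=ray(c,[(329,344)],.058);print(p.round(4),L(p).round(4)); print('arms front bottom',L(ray(c,[(267,424),(383,424)],.04)).round(4))
E
```

```text
[[ 0.4224 -0.1453  0.058 ]] [[-0.1405 -0.0662]]
arms front bottom [[-0.0584 -0.1176]
 [-0.058  -0.0217]]
```

Emit:
{"fn": "arm_command", "kwargs": {
  "motion": [
    {"x":0.04,"y":0.001,"z":0.002,"roll":0,"fingers":0.6},
    {"x":0.04,"y":0,"z":0.002,"roll":-0.005,"fingers":0.6},
    {"x":0.04,"y":0,"z":0.002,"roll":0,"fingers":0.6},
    {"x":0.03,"y":0,"z":0,"roll":0,"fingers":0.6},
    {"x":0,"y":0,"z":0,"roll":0,"fingers":0.6}
  ]
}}

```text
clock: 21.42
eef_pos: [0.3543, -0.1613, 0.0255]
tool_rot: [-0.057, 0.725, 0.047, 0.685]
ft_force: [-0.7, 0.4, 0.6]
grip_width: 0.0511
```

```bash
python3 - <<'E'
from h import *
plan([W(-.21,-.069,.015)+(1.732,)]);print(L(get_obs()['eef_pos']))
E
```

```text
now [ 0.3543 -0.1613  0.0255] tool y ang 1.719 j6 -0.543 t 21.42 F [-0.7  0.4  0.6] w 0.051 tilt [-0.055 -0.019]
to [ 0.354 -0.159  0.015] total [0.0105 0.0022 0.001 ] rows 1 each [0.0105 0.0022 0.001 ] | then roll -0.013 rows 1
[-0.21037941 -0.0710572 ]
```

Emit:
{"fn": "arm_command", "kwargs": {
  "motion": [
    {"x":0.01,"y":0.002,"z":0.005,"roll":-0.013,"fingers":0.6},
    {"x":0,"y":0,"z":0.01,"roll":0,"fingers":0.6},
    {"x":0,"y":0,"z":0.01,"roll":0,"fingers":0.6},
    {"x":0,"y":0,"z":0.01,"roll":0,"fingers":0.6},
    {"x":0,"y":0,"z":0.01,"roll":0,"fingers":0.6},
    {"x":0,"y":0,"z":0.01,"roll":0,"fingers":0.6},
    {"x":0,"y":0,"z":0,"roll":0,"fingers":0.6}
  ]
}}

```text
clock: 22.0
eef_pos: [0.4168, -0.1486, 0.0173]
tool_rot: [-0.062, 0.724, 0.05, 0.685]
ft_force: [-0.2, 0.7, -0.6]
grip_width: 0.0514
```

```bash
python3 - <<'E'
from h import *
plan([W(-.061,-.069,.015)+(1.732,)]);print(L(get_obs()['eef_pos']))
shot('side','d13.png');shot('scene','s13.png')
a=cv2.imread('pics/d13.png')[180:330,250:450];b=cv2.imread('pics/s13.png')[170:320,220:420]
cv2.imwrite('pics/m13.png',np.hstack([cv2.resize(a,(400,300)),cv2.resize(b,(400,300))]))
E
```

```text
now [ 0.4168 -0.1486  0.0173] tool y ang 1.729 j6 -0.474 t 22.0 F [-0.2  0.7 -0.6] w 0.051 tilt [-0.053 -0.021]
to [ 0.501 -0.135  0.015] total [-0.0025 -0.      0.0856] rows 3 each [-0.0008 -0.      0.0285] | then roll -0.003 rows 1
[-0.14665214 -0.0686358 ]
```

View pics/m13.png

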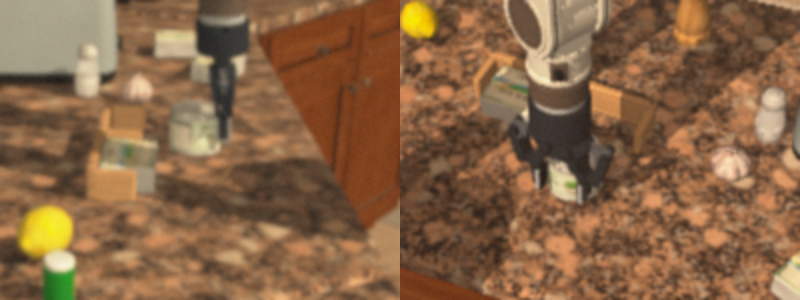

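Emit:
{"fn": "arm_command", "kwargs": {
  "motion": [
    {"x":0,"y":0,"z":0.01,"roll":0,"fingers":0.6},
    {"x":0,"y":0,"z":0.01,"roll":0,"fingers":0.6},
    {"x":0,"y":0,"z":0.01,"roll":0,"fingers":0.6},
    {"x":0,"y":0,"z":0.01,"roll":0,"fingers":0.6},
    {"x":0,"y":0,"z":0.01,"roll":0,"fingers":0.6},
    {"x":0,"y":0,"z":0.008,"roll":0,"fingers":0.6},
    {"x":0,"y":0,"z":0,"roll":0,"fingers":0.6}
  ]
}}

```text
clock: 22.68
eef_pos: [0.4721, -0.1395, 0.0158]
tool_rot: [-0.061, 0.727, 0.048, 0.683]
ft_force: [-0.8, -0.5, -1.1]
grip_width: 0.0514
```

```bash
python3 - <<'E'
from h import *
plan([W(-.061,-.069,.015)+(1.732,)]);print(L(get_obs()['eef_pos']))
E
```

```text
now [ 0.4721 -0.1395  0.0158] tool y ang 1.726 j6 -0.418 t 22.68 F [-0.8 -0.5 -1.1] w 0.051 tilt [-0.061 -0.023]
to [ 0.501 -0.135  0.015] total [-0.0011 -0.0002  0.0296] rows 1 each [-0.0011 -0.0002  0.0296] | then roll -0.006 rows 1
[-0.09059987 -0.06856627]
```

Emit:
{"fn": "arm_command", "kwargs": {
  "motion": [
    {"x":0,"y":0,"z":0.008,"roll":0,"fingers":0.6},
    {"x":0,"y":0,"z":0.006,"roll":0,"fingers":0.6},
    {"x":0,"y":0,"z":0.004,"roll":0,"fingers":0.6},
    {"x":0,"y":0,"z":0.003,"roll":0,"fingers":0.6}
  ]
}}

```text
clock: 23.02
eef_pos: [0.491, -0.1364, 0.0146]
tool_rot: [-0.061, 0.729, 0.048, 0.68]
ft_force: [-5.8, -1.1, 6.3]
grip_width: 0.0512
```

```bash
python3 - <<'E'
from h import *
plan([]);print(L(get_obs()['eef_pos']))
E
```

```text
now [ 0.491  -0.1364  0.0146] tool y ang 1.725 j6 -0.4 t 23.02 F [-5.8 -1.1  6.3] w 0.051 tilt [-0.067 -0.024]
[-0.0714124  -0.06855377]
```

Emit:
{"fn": "arm_command", "kwargs": {
  "motion": [
    {"x":0,"y":0,"z":0.002,"roll":0,"fingers":0.6}
  ]
}}

```text
clock: 23.1
eef_pos: [0.4926, -0.1362, 0.0145]
tool_rot: [-0.061, 0.729, 0.048, 0.68]
ft_force: [-4.2, -1.8, 6.2]
grip_width: 0.0515
```

```bash
python3 - <<'E'
from h import *
plan([]);print(L(get_obs()['eef_pos']))
shot('side','d14.png');shot('scene','s14.png')
a=cv2.imread('pics/d14.png')[180:330,250:450];b=cv2.imread('pics/s14.png')[170:320,220:420]
cv2.imwrite('pics/m14.png',np.hstack([cv2.resize(a,(400,300)),cv2.resize(b,(400,300))]))
E
```

```text
now [ 0.4926 -0.1362  0.0145] tool y ang 1.725 j6 -0.398 t 23.1 F [-4.2 -1.8  6.2] w 0.051 tilt [-0.069 -0.024]
[-0.06979857 -0.06856697]
```

View pics/m14.png

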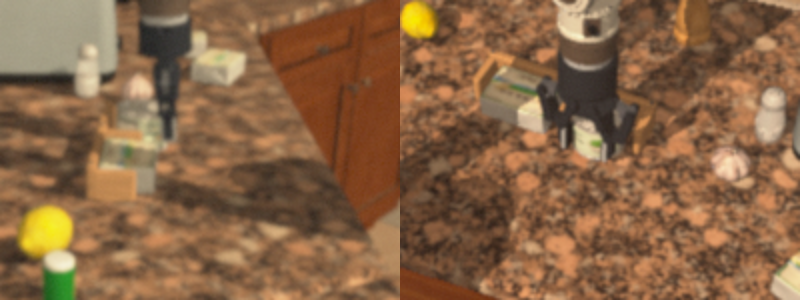

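Emit:
{"fn": "arm_command", "kwargs": {
  "motion": [
    {"x":0,"y":0,"z":0.003,"roll":0,"fingers":0.6},
    {"x":0,"y":0,"z":0.003,"roll":0,"fingers":0.6}
  ]
}}

```text
clock: 23.37
eef_pos: [0.4973, -0.1355, 0.0143]
tool_rot: [-0.061, 0.73, 0.047, 0.679]
ft_force: [-4.7, -1.1, 5.8]
grip_width: 0.0515
```

```bash
python3 - <<'E'
from h import *
plan([]);print(L(get_obs()['eef_pos']))
E
```

```text
now [ 0.4973 -0.1355  0.0143] tool y ang 1.724 j6 -0.393 t 23.37 F [-4.7 -1.1  5.8] w 0.052 tilt [-0.071 -0.024]
[-0.06510914 -0.06858573]
```

Emit:
{"fn": "arm_command", "kwargs": {
  "motion": [
    {"x":0,"y":0,"z":0.003,"roll":0,"fingers":0.6}
  ]
}}

```text
clock: 23.45
eef_pos: [0.4995, -0.1351, 0.0142]
tool_rot: [-0.06, 0.731, 0.047, 0.678]
ft_force: [-4.7, -0.1, 6.0]
grip_width: 0.0518
```

Emit:
{"fn": "arm_command", "kwargs": {
  "motion": [
    {"x":0,"y":0,"z":0.003,"roll":0,"fingers":0.6}
  ]
}}

```text
clock: 23.53
eef_pos: [0.5017, -0.1348, 0.0141]
tool_rot: [-0.06, 0.731, 0.047, 0.678]
ft_force: [-9.5, -2.0, 7.7]
grip_width: 0.0515
```

Emit:
{"fn": "arm_command", "kwargs": {
  "motion": [
    {"x":0,"y":0,"z":0.003,"roll":0,"fingers":0.6}
  ]
}}

```text
clock: 23.62
eef_pos: [0.5017, -0.1347, 0.0139]
tool_rot: [-0.06, 0.734, 0.046, 0.675]
ft_force: [-13.2, -2.8, 12.6]
grip_width: 0.0513
```

Emit:
{"fn": "arm_command", "kwargs": {
  "motion": [
    {"x":0,"y":0,"z":-0.005,"roll":0,"fingers":0.6},
    {"x":0,"y":0,"z":-0.015,"roll":0,"fingers":0.6},
    {"x":0,"y":0,"z":-0.03,"roll":0,"fingers":0.6},
    {"x":0,"y":0,"z":-0.03,"roll":0,"fingers":0.6},
    {"x":-0.04,"y":0,"z":-0.01,"roll":0,"fingers":0.6},
    {"x":-0.04,"y":0,"z":0,"roll":0,"fingers":0.6},
    {"x":-0.04,"y":0.02,"z":0,"roll":0,"fingers":0.6},
    {"x":-0.04,"y":0.02,"z":0,"roll":0,"fingers":0.6},
    {"x":-0.04,"y":0.02,"z":0,"roll":0,"fingers":1},
    {"x":-0.04,"y":0.02,"z":0,"roll":0,"fingers":1},
    {"x":0,"y":0,"z":0,"roll":0,"fingers":1}
  ]
}}

```text
clock: 24.53
eef_pos: [0.4166, -0.065, 0.2502]
tool_rot: [-0.055, 0.732, 0.049, 0.677]
ft_force: [1.2, -1.1, 0.3]
grip_width: 0.0845
```

```bash
python3 - <<'E'
from h import *
plan([]);print(L(get_obs()['eef_pos']))
shot('wrist','w15.png');shot('scene','s15.png');shot('side','d15.png')
a=cv2.imread('pics/d15.png')[160:340,230:470];b=cv2.imread('pics/s15.png')[150:330,180:420]
cv2.imwrite('pics/m15.png',np.hstack([cv2.resize(a,(400,300)),cv2.resize(b,(400,300))]))
E
```

```text
now [ 0.4166 -0.065   0.2502] tool y ang 1.718 j6 -0.284 t 24.53 F [ 1.2 -1.1  0.3] w 0.085 tilt [-0.077 -0.013]
[-0.13340457  0.01396066]
```

View pics/w15.png

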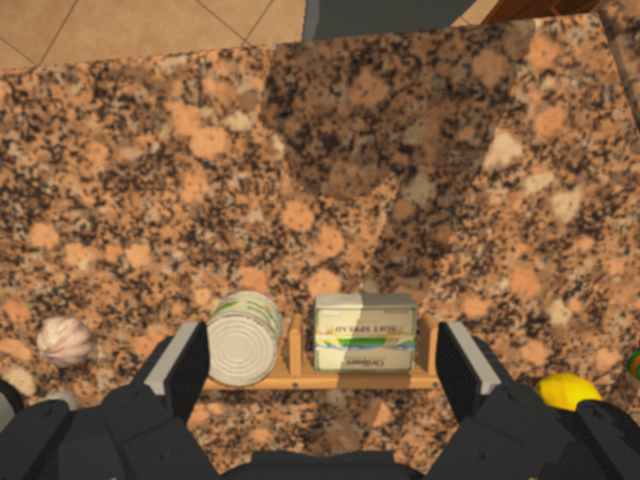

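View pics/m15.png

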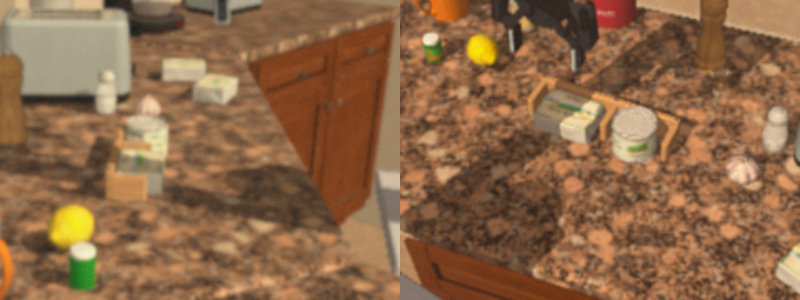

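```bash
python3 - <<'E'
from h import *
c=load('w15.png')
print('tin top',L(ray(c,[(242,349)],.058)).round(4),'butter',L(ray(c,[(314,312),(416,312),(413,371),(316,371)],.037)).round(4).tolist(),'wall front top',L(ray(c,[(300,373),(425,373)],.048)).round(4).tolist())
c=load('s15.png'); print('scene tin',L(ray(c,np.array([(634,122)])*.6+[180-240,150],.058)).round(4))
b=np.array([(553,85),(605,107),(580,137),(537,112)])
print(L(ray(c,(b-[400,0])*.6+[180,150],.037)).round(4).tolist())
E
```

```text
tin top [[-0.0204 -0.0624]] butter [[-0.0475, 0.0048], [-0.0463, 0.1033], [0.0173, 0.103], [0.0161, 0.0056]] wall front top [[0.0114, -0.0097], [0.0129, 0.1121]]
scene tin [[-0.0218 -0.0707]]
[[0.0198, 0.101], [0.0081, -0.0042], [-0.0699, 0.0043], [-0.0486, 0.0954]]
```

```bash
python3 -c "
from h import *
print(job_done())"
```

```text
the job is handed in; nothing more can be done
None
```

The butter and the tin are both home in their bays, pushed along the surface with the fingers only, butter first. The job was handed in at about 25 s of the 72 s allowed.

- **Butter:** I took the pack nearest the base. I slid it left, squaring it to the organiser, then into the broad bay with its long side against the back wall. It stopped there at about 14 N.
- **Tin:** I slid it round in front of the butter and straight into the narrow bay. It stopped against the back wall at about 13 N and stayed upright.

**Last checks, in the organiser's axes:**

| Thing | Measured (x, y) | Home (x, y) |
|---|---|---|
| Butter | about (-16, 54) mm | (-18, 55) mm |
| Tin, wrist camera | about (-20, -62) mm | (-19, -69) mm |
| Tin, scene camera | about (-22, -71) mm | (-19, -69) mm |

- **Disagreements:** the two tin readings differ by about 8 mm sideways, and both lie well inside the bay. A rough scene-camera reading of the butter's corners, picked from a small blurred view, put its outline several millimetres off and skewed. The wrist view showed it flush to the back wall.
- **Tool lean:** the tool had drifted to about 4° off vertical during the tin push. The tin showed no sign of tipping.
- **Bystanders:** those visible in the last pictures looked unmoved, and the arm was clear of everything at the end.

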